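Turn a sample jar over in the bench inverter

TASK

Slide the squat closed sample jar off the loading table all the way back into the cradle of the inverter, and swing the strap fully down across the opening so that the jar cannot fall out. Then turn the cradle over with its crank, towards you over the top, until the jar is completely upside down, keep it so for two seconds, and turn it back fully upright. Leave the jar in the cradle with the strap still shut, do not let it topple on the way, and leave the taller jar, the tin and the other things on the bench as they are.

Things in the scene. Friction and masses are not known exactly. Their poses are not given: they have to be found in the camera images.
- inverter: bench inverter, fixed: grey base 235x200 mm, two aluminium bearing posts (y = +-66 to +-76 mm, 96 mm high), steel loading table in front. Origin on the bench below the middle of the axle; -x: open front; y: along the axle (80 mm up), crank at the +y end. Table top 40 mm up, from x = -157 to -56 mm, 140 mm wide, 4 mm lips at both sides
- jar: the squat amber jar with a pale label and a black ribbed screw cap, closed: 64 mm diameter, 78 mm high (the cap is the top 20 mm, 61 mm diameter), 0.2 to 0.4 kg. Origin at the centre of its underside, z up through the cap. It stands on the loading table
- cradle (a joint): angle of the cradle, a steel cage with floor, side walls, rear rails and half roof (inside 73 mm wide, 82 mm high), about the axle: 0 upright, pi upside down (both are stops). As it grows the crank grip goes from the rear over the top to the front and the cradle's open front turns down. It stays where it is left
- seat (a point): centre of the cradle's floor, 41 mm from the axle; axes as the inverter's when upright, turning with it. The jar's origin is here within a few mm when all the way in (2 mm behind it at the rear rails). Floor 1 mm lower than the table across a 20 mm gap. Roof from x = -10 mm to the rear, its top 86 mm over the floor. Ears at mid height beside the opening reach to x = -40 mm
- crank_grip (a point): grip point on the crank handle: black round grip, 15 mm diameter, lying along the axle's direction (y), 78 mm long; this point 50 mm from its inner end at the crank arm, 60 mm from the axle, 138 mm to +y from the cradle's middle. The grip revolves freely on its pin
- strap (a joint): angle of the strap that bars the open front, about a pivot along x (42 mm before the axle, 48 mm to -y of the middle, at axle height): 0 = level across the opening in its keeper (shut, a stop), 1.57 = standing up, 2.8 = laid out to the -y side. Stays where it is left. Steel, 22 mm wide, 4 mm thick, 96 mm from pivot to knob
- strap_grip (a point): grip point on the strap's black round knob, a peg 10 mm in diameter and 18 mm long that stands out towards -x from the free end of the strap; this point is 58 mm before the axle, 5 mm from the peg's end
- tall_jar: bystander: narrower, taller amber jar, 52 mm diameter, 112 mm high, origin at its underside; not to be moved
- oring_tin: bystander: flat round open tin with O-rings, 70 mm diameter, 20 mm high; not to be moved
- screwdriver: bystander: screwdriver lying on the bench, 175 mm; not to be moved
- mug: bystander: mug, 94 mm high, behind the calibrator; not to be moved
- tape: bystander: roll of black tape, 55 mm, 19 mm high; not to be moved
Not all that is in view belongs to the job. Leave any pink look-alike of the jar alone.

How it is judged:
By the outcome, as a careful person would: the job done as asked, in the order asked, and still so for the second after the job is handed in, with the robot touching nothing.
It also fails if it takes over 72 s, if anything falls off the work surface, if the arm or the gripper's body presses on something with over 40 N, if the wrist force passes 120 N, or if a joint passes its speed limit or range.

ROBOT

A 6-joint arm with a two-finger parallel gripper is mounted at the origin on a cart in front of the work surface, level with it; the furniture and walls round the work are solid. World frame = base frame: x ahead of the robot, y to its left, z up, the work surface at z = 0. Lengths are in mm, angles in rad, forces in N, time in s.
With the tool pointing down it reaches from about 400 to 925 mm from the base axis. Payload 3.4 kg.
Tool frame: the origin (TCP) lies at the very end of the fingers, on their centre line; the grasp point (between the pads) lies 19 mm behind it; z points along the fingers, y is the line along which they close (so a half turn about z gives the same grasp; the last joint's range is limited). The gripper opens to 85 mm and grips with 20 to 120 N. Pads are 22 mm wide; open, the fingers measure 114 mm over their backs; the gripper's body (76 mm by 85 mm) begins 54 mm behind the grasp point. The pads swing forward as they close: fully open they stand 13 mm farther back than shut.
Start: joints at [-1.349, 0.307, 1.506, -0, 1.328, -0.073], TCP at [167.591, -550.04, 201.805] pointing down, gripper open.
Joint ranges: [-3.12, 3.12], [-1.05, 2.28], [0.14, 2.33], [-1.42, 4.57], [0.1, 2.73], [-2.68, 2.68]. Speed limits (rad/s): [2.57, 2.57, 3.14, 3.14, 3.14, 3.14].

INTERFACE

Orientations are given as a 3x3 rotation matrix whose columns are the frame's x, y, z axes.
In Python, from plant import bot gives the robot as it stands.
- The arm moves only by the tool jog_arm, never from a script. Its argument "commands" is a list of rows, each an object of numbers: "dx", "dy", "dz": the shift along the tool's x, y, z each as a share of 2.5 cm, from -1 to 1; "ax", "ay", "az": the turn, a rotation vector about the tool's x, y, z each as a share of 0.08 rad, from -1 to 1; "hand": the closure, from -1 (fully open) to 1 (shut). In form: [{"dx": .., "dy": .., "dz": .., "ax": .., "ay": .., "az": .., "hand": ..}, ...]. A call has 1 to 8 rows; each row shifts and turns the commanded pose from where the row before left it, along the tool's axes as they then stand; what a row does not reach is not made up. A row lasts 1/12 s, in which the tool goes at most 41.7 mm and 7.16 degrees, less where a joint would pass 70% of its speed; a pose out of reach is approached as far as the arm can. A call with a number of a shift or a turn outside -1 to 1 is refused whole. A call with a gripper value outside its range is refused whole. The fingers move at their own pace and stop on an object; the grip force is fixed at half the most. Time passes only in rows, so rows that do not move let the fingers close. It gives the time, the measured TCP pose, the force, the opening and the grip force at its end, in the units of the state.
- bot.read_state(): the state, without advancing time (a new reading comes with each control period).
- bot.snapshot(name): name is "side" or "top" or "wrist"; returns (picture, depth): 384x512x3 uint8, red, green, blue; 384x512 float32, mm along the optical axis (not along the pixel's ray), 0 where there is no reading.
- bot.get_calibration(name): a dict with "mtx" (3x3 intrinsics, pixels), "origin" and "orientation" of the camera in the world. Camera axes: x right, y up, looking along -z (the intrinsics and any distortion apply to the point x, -y, -z); pixel columns grow to the right and rows downward; lengths in mm; the calibration is good to about 2 mm. The wrist camera is an equidistant fisheye: a pixel r from the principal point sees the ray r / f radians off the axis. A picture is of the moment at which its call begins: read the wrist's pose just before it. get_calibration takes no time and is no camera call; for the wrist camera it gives the pose at the moment of the call.
- bot.sign_off(): hands the job in; it is judged then, once.
The state is a dict: "t": time; "q": joint angles; "qvel": joint speeds; "effort": joint torques, N m; "tcp_pos": TCP position; "ee_rot": TCP orientation; "ft_force": force on the tool from outside, world axes, zero at the start; "torque": the same for the moment, N m; "finger_gap": finger opening in mm; "grip_force": force on a finger pad.
Only numpy, scipy, OpenCV 4.12 (cv2) and the standard library are available. Lean on these libraries where they do the work, as an engineer would, in place of code of your own. Each camera call takes 0.05 s, during which the arm holds its last target. There are 200 camera calls.

## Working session

There is one attempt and no reset: what is moved stays moved. The work goes in short steps, Python scripts to look and compute and a tool call to move; the robot and the scene stay as the last step left them, time stands still between calls to the robot, and variables do not carry over. Pictures are saved under pics/ and viewed, at most 10 in all, crops included, and the job is handed in when it is done.

Besides the shell and the picture viewer there is one more tool, called after ">>>" as a command line: name --argument value ..., lists and objects as JSON in quotes. jog_arm: Moves the arm, as the interface text tells. Shift numbers are shares of 2.5 cm and turn numbers shares of 0.08 rad, none past 1 either way. Its arguments: {"type":"object","properties":{"commands":{"type":"array"}},"required":["commands"]}

```bash
mkdir -p pics; ls; python3 - <<'E'
from plant import bot
import cv2,numpy as np
s=bot.read_state();print(s['t'],s['tcp_pos'],np.round(s['ee_rot'],3).tolist(),s['finger_gap'])
ims=[]
for n in("side","top"):
    p,d=bot.snapshot(n);np.savez(f"pics/{n}0.npz",p=p,d=d)
    c=bot.get_calibration(n);print(n,{k:np.round(v,3).tolist() if not isinstance(v,str) else v for k,v in c.items()}, (d>0).mean())
    cv2.imwrite(f"pics/{n}0.png",cv2.resize(p[:,:,::-1],(800,600),interpolation=cv2.INTER_CUBIC))
E
```

```text
pics
0.0 [ 167.44856392 -549.30011219  200.90466151] [[0.957, 0.292, -0.0], [0.292, -0.957, 0.002], [0.0, -0.002, -1.0]] 85.39657397424702
side {'mtx': [[371.566, 0.0, 256.771], [0.0, 371.566, 194.842], [0.0, 0.0, 1.0]], 'origin': [398.538, 1026.777, 898.934], 'orientation': [[-0.99, 0.076, -0.118], [-0.139, -0.638, 0.757], [-0.017, 0.766, 0.642]]} 0.995880126953125
top {'mtx': [[420.187, 0.0, 249.55], [0.0, 420.187, 187.162], [0.0, 0.0, 1.0]], 'origin': [294.053, 62.503, 1327.744], 'orientation': [[-0.042, 0.979, -0.201], [-0.999, -0.041, 0.011], [0.003, 0.201, 0.98]]} 0.99603271484375
```

View pics/top0.png

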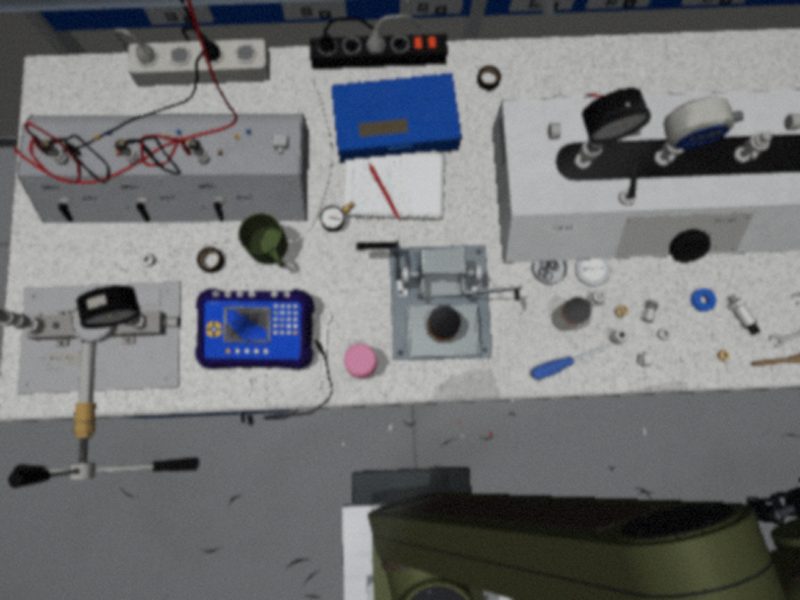

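View pics/side0.png

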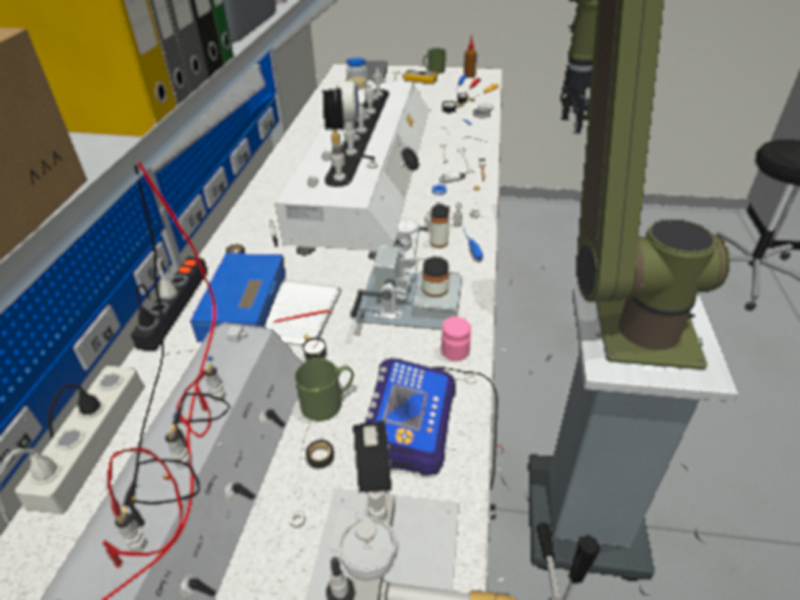

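The top view shows the inverter around (440,300) with its open front towards the robot. The squat jar stands on the table at (445,322), the crank grip is at (378,245) and the strap is laid out right with its knob at (520,293). The tall jar is at (575,312), the tin at (548,268), the screwdriver at (570,365) and the pink decoy at (360,360). The side view agrees: jar at (435,275), crank at (360,310).

```bash
cat > h.py <<'E'
import numpy as np,cv2
from plant import bot
def world(c,d):
    K=c['mtx'];v,u=np.mgrid[:d.shape[0],:d.shape[1]]
    P=np.stack([(u-K[0,2])/K[0,0]*d,-(v-K[1,2])/K[1,1]*d,-d],-1)
    return P@np.array(c['orientation']).T+np.array(c['origin'])
def ray(c,u,v):
    K=c['mtx'];r=np.array([(u-K[0,2])/K[0,0],-(v-K[1,2])/K[1,1],-1.])
    return np.array(c['origin']),np.array(c['orientation'])@r
def onz(c,u,v,z):
    o,r=ray(c,u,v);return o+r*(z-o[2])/r[2]
def tri(l):
    A=np.zeros((3,3));b=np.zeros(3)
    for o,r in l:
        r=r/np.linalg.norm(r);M=np.eye(3)-np.outer(r,r);A+=M;b+=M@o
    return np.linalg.solve(A,b)
E
python3 - <<'E'
from h import *
im=[]
for n in("top","side"):
    z=np.load(f"pics/{n}0.npz");p,d=z['p'],z['d'];W=world(bot.get_calibration(n),d)
    r=(225,345,145,235) if n=="top" else (220,320,145,225)
    a=p[r[2]:r[3],r[0]:r[1],::-1]; im.append(cv2.resize(a,(400*1,int(400*a.shape[0]/a.shape[1])),interpolation=cv2.INTER_CUBIC) if 0 else cv2.resize(a,None,fx=6.6,fy=3.3*2/2 if 0 else 6.6))
    # table, z 36-44, near jar
    for nm,lo,hi in(("base",3,25),("table",36,44),("jartop",110,125),("posts",88,104)):
        m=(W[...,2]>lo)&(W[...,2]<hi)&(W[...,0]>330)&(W[...,0]<680)&(W[...,1]>-140)&(W[...,1]<160)
        q=W[m]; v,u=np.nonzero(m)
        if len(q): 
            n_,lab,st,ce=cv2.connectedComponentsWithStats(m.astype(np.uint8))
            for i in range(1,n_):
                if st[i,4]>25:
                    k=W[lab==i];print(n,nm,st[i].tolist(),np.round(np.median(k,0)),np.round(k.min(0)),np.round(k.max(0)),np.round(np.array(cv2.minAreaRect(k[:,:2].astype(np.float32))[1])),round(cv2.minAreaRect(k[:,:2].astype(np.float32))[2],1))
h=[cv2.resize(x,(800,300*1)) if 0 else x for x in im]
w=min(x.shape[1] for x in h)
cv2.imwrite("pics/crop0.png",h[0][:600,:800]);cv2.imwrite("pics/crop0s.png",h[1][:600,:800])
E
```

```text
top base [255, 157, 34, 17, 207] [639.   0.   8.] [608. -82.   3.] [663.  26.  16.] [ 51. 109.] 5.4
top base [290, 156, 17, 17, 143] [ 636. -122.    9.] [ 606. -140.    3.] [663. -88.  17.] [56. 49.] 13.4
top base [248, 159, 64, 72, 1143] [535.  12.   9.] [ 423. -140.    3.] [658.  52.  24.] [193. 234.] 89.8
top base [297, 177, 12, 10, 67] [ 571. -118.   11.] [ 561. -140.    3.] [ 592. -105.   23.] [35. 31.] 87.7
top table [271, 175, 24, 15, 226] [571. -54.  38.] [548. -92.  36.] [594. -19.  43.] [73. 46.] 88.9
top table [260, 195, 47, 34, 832] [465. -50.  39.] [ 427. -123.   36.] [529.  18.  44.] [140. 101.] 89.1
top jartop [270, 159, 28, 18, 349] [598. -55. 123.] [572. -94. 115.] [623. -13. 125.] [50. 81.] 0.6
top jartop [274, 196, 21, 21, 334] [483. -50. 116.] [453. -80. 110.] [513. -20. 124.] [59. 59.] 85.6
top posts [258, 171, 4, 9, 29] [584.  18.  91.] [572.  12.  88.] [597.  22.  96.] [ 9. 25.] 87.3
side base [234, 174, 6, 12, 46] [652. -91.  12.] [ 637. -135.    7.] [660. -67.  16.] [19. 70.] 13.4
side base [225, 174, 79, 38, 928] [555.  15.  12.] [ 392. -140.    3.] [670.  7
[... 421 characters left out ...]
.5
side jartop [270, 164, 17, 12, 157] [486. -44. 119.] [457. -77. 110.] [516. -19. 123.] [57. 57.] 5.0
side jartop [239, 168, 14, 7, 55] [600. -15. 118.] [575. -28. 110.] [623. -10. 125.] [16. 47.] 87.8
side posts [253, 159, 13, 9, 34] [556. -94.  93.] [ 539. -123.   88.] [584. -89. 104.] [51. 26.] 35.7
side posts [270, 173, 17, 8, 71] [484. -26.  94.] [457. -49.  88.] [515. -17. 104.] [58. 29.] 6.5
side posts [239, 175, 21, 6, 66] [591. -14.  95.] [551. -19.  88.] [624.  -6. 103.] [13. 74.] 89.9
side posts [238, 181, 14, 7, 48] [589.  23.  91.] [575.  -1.  88.] [618.  38. 100.] [49. 28.] 47.9
side posts [224, 185, 8, 15, 29] [648.  69.  90.] [643.  29.  88.] [655. 105.  93.] [77. 11.] 89.2
```

View pics/crop0.png

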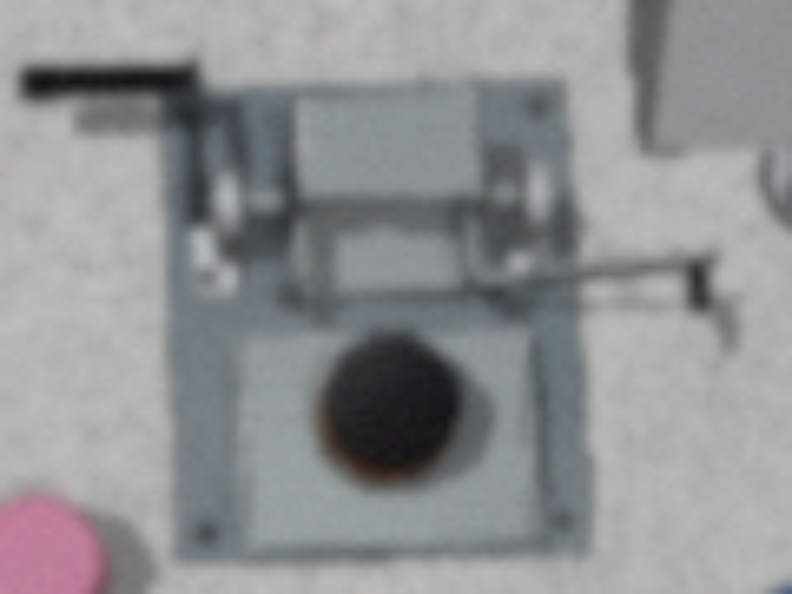

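The crop shows the grip at (110,78), the strap knob at (697,285), the cap at (390,410) and the table spanning (243..545, 330..550). The inverter is nearly square to the world axes, with its origin near (585,-53). I'll move towards a hover pose and measure with the wrist camera.

>>> jog_arm --commands '[{"az": 0.98, "dz": -0.5}, {"az": 0.98, "dz": -0.5}, {"az": 0.98, "dz": -0.5}, {"az": 0.96, "dz": -0.5}, {"dx": 1, "dy": -0.4}, {"dx": 1, "dy": -1}, {"dx": 1, "dy": -1}, {"dx": 1, "dy": -1}]'

```text
schema error: expected keys dx, dy, dz, ax, ay, az, hand
```

```bash
python3 - <<'E'
from h import *
s=bot.read_state();print(s['t'],s['tcp_pos'],np.round(s['ee_rot'],3).tolist(),np.round(s['q'],2))
# jar cap / grip / knob / tall jar by dark masks, two views
for n,(x0,x1,y0,y1) in dict(top=(225,400,145,240),side=(215,310,125,225)).items():
    z=np.load(f"pics/{n}0.npz");p=z['p'];W=world(bot.get_calibration(n),z['d'])
    m=np.zeros(p.shape[:2],np.uint8);m[y0:y1,x0:x1]=(p[y0:y1,x0:x1].max(2)<75)
    k,lab,st,ce=cv2.connectedComponentsWithStats(m)
    for i in range(1,k):
        if st[i,4]>5:
            w=W[lab==i];print(n,st[i].tolist(),ce[i].round(1),np.round(np.median(w,0)),np.round(w.min(0)),np.round(w.max(0)))
z=np.load("pics/top0.npz");W=world(bot.get_calibration("top"),z['d'])
m=(W[...,2]>100)&(W[...,2]<125)&(W[...,1]<-170)&(W[...,1]>-300)&(W[...,0]<560)&(W[...,0]>380)
print("tall",np.median(W[m],0).round(),W[m].min(0).round(),W[m].max(0).round()); print("white",W[183:188,255:260].reshape(-1,3).round()[::3])
E
```

```text
0.1 [ 167.45961863 -549.35211911  200.96089388] [[0.957, 0.292, -0.0], [0.292, -0.957, 0.002], [0.0, -0.002, -1.0]] [-1.35  0.31  1.51 -0.    1.33 -0.07]
top [229, 155, 29, 23, 137] [246.1 160.2] [643.  43.  85.] [294.  20.   5.] [ 658.  107. 1328.]
top [265, 175, 6, 7, 20] [267.2 178.2] [584.  -9.  11.] [571. -13.   3.] [593.  -3. 115.]
top [330, 185, 2, 6, 11] [330.5 187.7] [ 529. -187.  123.] [ 522. -190.  120.] [ 538. -186.  124.]
top [360, 191, 17, 15, 194] [368.6 198. ] [ 496. -300.  110.] [ 475. -323.   86.] [ 518. -280.  116.]
top [274, 196, 21, 22, 363] [284.1 206.5] [480. -50. 116.] [294. -89.  37.] [ 513.   63. 1328.]
side [277, 132, 10, 7, 60] [281.2 135.2] [ 497. -288.  112.] [ 478. -313.   95.] [ 514. -278.  117.]
side [272, 165, 14, 12, 138] [278.5 170.8] [484. -33. 119.] [460. -66. 100.] [508. -18. 123.]
side [226, 187, 6, 15, 29] [228.3 194.3] [644.  78.  87.] [642.  32.  82.] [647. 109.  93.]
tall [ 503. -287.  111.] [ 474. -300.  101.] [ 541. -170.  124.]
white [[575.  30.  19.]
 [570.  21.  41.]
 [573.  26.  14.]
 [569.  17.  30.]
 [570.  23.  11.]
 [566.  30.  16.]
 [566.  20.  12.]
 [562.  27.  16.]
 [562.  17.  18.]]
```

>>> jog_arm --commands '[{"dx": 0, "dy": 0, "dz": -0.5, "ax": 0, "ay": 0, "az": 0.98, "hand": -1}, {"dx": 0, "dy": 0, "dz": -0.5, "ax": 0, "ay": 0, "az": 0.98, "hand": -1}, {"dx": 0, "dy": 0, "dz": -0.5, "ax": 0, "ay": 0, "az": 0.98, "hand": -1}, {"dx": 1, "dy": 0, "dz": -0.5, "ax": 0, "ay": 0, "az": 0.96, "hand": -1}, {"dx": 1, "dy": -0.5, "dz": 0, "ax": 0, "ay": 0, "az": 0, "hand": -1}, {"dx": 1, "dy": -1, "dz": 0, "ax": 0, "ay": 0, "az": 0, "hand": -1}, {"dx": 1, "dy": -1, "dz": 0, "ax": 0, "ay": 0, "az": 0, "hand": -1}, {"dx": 1, "dy": -1, "dz": 0, "ax": 0, "ay": 0, "az": 0, "hand": -1}]'

```text
t: 0.77
tcp_pos: [294.6, -461.4, 251.2]
ee_rot: [[1.0, -0.017, -0.0], [-0.017, -1.0, 0.001], [-0.0, -0.001, -1.0]]
ft_force: [0.0, 0.4, -0.0]
finger_gap: 85.6
grip_force: 0.0
```

>>> jog_arm --commands '[{"dx": 1, "dy": -1, "dz": 0, "ax": 0, "ay": 0, "az": 0, "hand": -1}, {"dx": 1, "dy": -1, "dz": 0, "ax": 0, "ay": 0, "az": 0, "hand": -1}, {"dx": 1, "dy": -1, "dz": 0, "ax": 0, "ay": 0, "az": 0, "hand": -1}, {"dx": 1, "dy": -1, "dz": 0, "ax": 0, "ay": 0, "az": 0, "hand": -1}, {"dx": 0.5, "dy": -1, "dz": 0, "ax": 0, "ay": 0, "az": 0, "hand": -1}, {"dx": 0, "dy": -1, "dz": 0, "ax": 0, "ay": 0, "az": 0, "hand": -1}, {"dx": 0, "dy": -1, "dz": 0, "ax": 0, "ay": 0, "az": 0, "hand": -1}, {"dx": 0, "dy": -1, "dz": 0, "ax": 0, "ay": 0, "az": 0, "hand": -1}]'

```text
t: 1.43
tcp_pos: [409.6, -262.8, 251.2]
ee_rot: [[1.0, -0.016, -0.001], [-0.016, -1.0, 0.001], [-0.001, -0.001, -1.0]]
ft_force: [0.3, 0.5, -0.7]
finger_gap: 85.2
grip_force: 0.0
```

>>> jog_arm --commands '[{"dx": 0, "dy": -1, "dz": 0, "ax": 0, "ay": 0, "az": 0, "hand": -1}, {"dx": 0, "dy": -1, "dz": 0, "ax": 0, "ay": 0, "az": 0, "hand": -1}, {"dx": 0, "dy": -1, "dz": 0, "ax": 0, "ay": 0, "az": 0, "hand": -1}, {"dx": 0, "dy": -1, "dz": 0, "ax": 0, "ay": 0, "az": 0, "hand": 0.5}, {"dx": 0, "dy": -1, "dz": 0, "ax": 0, "ay": 0, "az": 0, "hand": 0.5}, {"dx": 0, "dy": -1, "dz": 0, "ax": 0, "ay": 0, "az": 0, "hand": 0.5}, {"dx": 0, "dy": -1, "dz": 0, "ax": 0, "ay": 0, "az": 0, "hand": 0.5}, {"dx": 0, "dy": -1, "dz": 0, "ax": 0, "ay": 0, "az": 0, "hand": 0.5}]'

```text
t: 2.1
tcp_pos: [412.3, -63.2, 251.5]
ee_rot: [[1.0, -0.016, -0.001], [-0.016, -1.0, 0.0], [-0.001, -0.0, -1.0]]
ft_force: [0.2, -0.3, 0.1]
finger_gap: 25.4
grip_force: 0.0
```

```bash
python3 - <<'E'
from h import *
s=bot.read_state();print(s['t'],s['tcp_pos'],np.round(s['q'],2),s['finger_gap'])
c=bot.get_calibration("wrist");p,d=bot.snapshot("wrist");np.savez("pics/w1.npz",p=p,d=d,**{k:np.array(v) for k,v in c.items()})
print({k:np.round(v,3).tolist() if not isinstance(v,str) else v for k,v in c.items()})
cv2.imwrite("pics/w1.png",cv2.resize(p[:,:,::-1],(800,600)))
E
```

```text
2.1 [412.29980618 -63.24826476 251.4934594 ] [-0.25  0.04  1.72  0.    1.38  1.33] 25.378415829043963
{'mtx': [[297.319, 0.0, 256.792], [0.0, 297.319, 190.686], [0.0, 0.0, 1.0]], 'origin': [497.023, -64.281, 423.884], 'orientation': [[-0.017, 0.945, 0.325], [-1.0, -0.017, -0.005], [0.001, -0.325, 0.946]]}
```

View pics/w1.png

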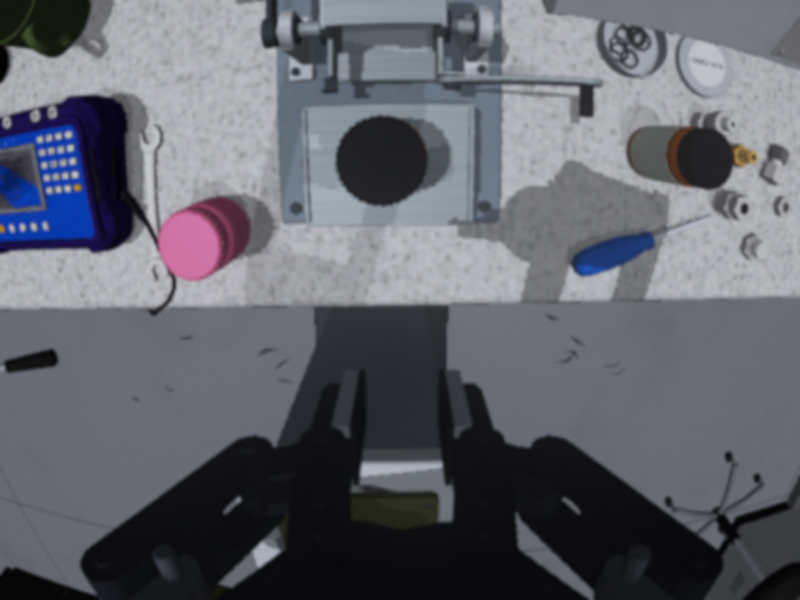

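The wrist view shows the cap at (382,160), the table from (305..475, 106..223), the knob at (587,100) and the strap from (440,78) to (600,82). The tall jar is at (690,155). I'll measure these now.

```bash
cat >> h.py <<'E'
def wray(c,u,v):
    K=c['mtx'];x,y=(u-K[0,2])/K[0,0],(v-K[1,2])/K[1,1];t=np.hypot(x,y);s=np.sin(t)/t if t>1e-9 else 1.
    return np.array(c['origin']),np.array(c['orientation'])@np.array([x*s,-y*s,-np.cos(t)])
def wonz(c,u,v,z):
    o,r=wray(c,u,v);return o+r*(z-o[2])/r[2]
def dark(p,lim,box):
    x0,x1,y0,y1=box;m=np.zeros(p.shape[:2],np.uint8);m[y0:y1,x0:x1]=p[y0:y1,x0:x1].max(2)<lim
    k,lab,st,ce=cv2.connectedComponentsWithStats(m);i=1+st[1:,4].argmax();return lab==i,st[i],ce[i]
E
python3 - <<'E'
from h import *
w=np.load("pics/w1.npz");p=w['p'];d=w['d']
m,st,ce=dark(p,60,(200,285,60,140));print("cap",st,ce,wonz(w,*ce,117),"depth z:")
b=[wonz(w,u,v,117) for u,v in((st[0],ce[1]),(st[0]+st[2],ce[1]),(ce[0],st[1]),(ce[0],st[1]+st[3]))];print(np.round(b,1))
mk,sk,ck=dark(p,75,(368,384,52,76));print("knob",sk,ck,wonz(w,*ck,122), wonz(w,*ck,112))
# heights from depth
def dz(u,v):
    o,r=wray(w,u,v);f=-np.array(w['orientation'])[:,2];return o+r*d[int(v),int(u)]/(r@f)
print("depth cap",dz(*ce),"table",dz(290,110),dz(210,130),"knob",dz(*ck))
# table edges on red channel gradient
g=p.astype(float).mean(2)
for v in(85,100,115,135):
    row=np.gradient(cv2.GaussianBlur(g,(0,0),1)[v]);l=190+np.abs(row[190:206]).argmax();r=295+np.abs(row[295:312]).argmax();print("row",v,l,r,wonz(w,l,v,40)[:2].round(1),wonz(w,r,v,40)[:2].round(1))
for u in(203,210,255,290):
    col=np.gradient(cv2.GaussianBlur(g,(0,0),1)[:,u]);a=62+np.abs(col[62:74]).argmax();e=137+np.abs(col[137:148]).argmax();print("col",u,a,e,wonz(w,u,a,40)[:2].round(1),wonz(w,u,e,40)[:2].round(1))
E
```

```text
cap [ 216   75   58   56 2538] [244.29235619 102.15957447] [486.9683373  -51.61765832 117.        ] depth z:
[[488.  -22.6 117. ]
 [486.5 -81.9 117. ]
 [515.  -52.2 117. ]
 [457.  -50.9 117. ]]
knob [371  54   9  20 155] [374.61935484  63.68387097] [ 530.90772791 -187.85169167  122.        ] [ 532.03016111 -191.94499666  112.        ]
depth cap [487.03113312 -51.69674659 118.9165769 ] table [ 473.70494876 -106.69414159   40.79427033] [449.59840273  -2.77221882  39.85927052] knob [ 530.61703438 -186.79158645  124.58985154]
row 85 197 303 [509.4  11.8] [ 506.3 -123.6]
row 100 198 303 [489.7  11.2] [ 486.8 -123.6]
row 115 198 303 [470.1  12.1] [ 467.2 -123.7]
row 135 194 302 [443.9  19. ] [ 440.9 -122.7]
col 203 68 145 [531.2   3.3] [430.    7.6]
col 210 67 145 [531.9  -5.8] [429.7  -1.8]
col 255 66 145 [530.9 -62.9] [428.1 -61.1]
col 290 67 144 [ 529.5 -107.1] [ 428.9 -106.9]
```

>>> jog_arm --commands '[{"dx": 0.1, "dy": 0, "dz": 0.8, "ax": 0, "ay": 0, "az": 0, "hand": 0.5}, {"dx": 0, "dy": 0, "dz": 1, "ax": 0, "ay": 0, "az": 0, "hand": 0.5}, {"dx": 0, "dy": 0, "dz": 1, "ax": 0, "ay": 0, "az": 0, "hand": 0.5}, {"dx": 0, "dy": 0, "dz": 1, "ax": 0, "ay": 0, "az": 0, "hand": 0.5}, {"dx": 0, "dy": 0, "dz": 1, "ax": 0, "ay": 0, "az": 0, "hand": 0.5}, {"dx": 0, "dy": 0, "dz": 1, "ax": 0, "ay": 0, "az": 0, "hand": 0.5}, {"dx": 0, "dy": 0, "dz": 1, "ax": 0, "ay": 0, "az": 0, "hand": 0.5}, {"dx": 0, "dy": 0, "dz": 0, "ax": 0, "ay": 0, "az": 0, "hand": 0.5}]'

```text
t: 2.82
tcp_pos: [411.4, -63.7, 78.1]
ee_rot: [[1.0, -0.016, -0.009], [-0.016, -1.0, 0.002], [-0.009, -0.002, -1.0]]
ft_force: [-1.5, 0.1, 1.1]
finger_gap: 21.1
grip_force: 0.0
```

>>> jog_arm --commands '[{"dx": 0.3, "dy": -0.5, "dz": 0, "ax": 0, "ay": 0, "az": 0, "hand": 0.5}, {"dx": 0.3, "dy": 0, "dz": 0.3, "ax": 0, "ay": 0, "az": 0, "hand": 0.5}, {"dx": 0, "dy": 0, "dz": 0.34, "ax": 0, "ay": 0, "az": 0, "hand": 0.5}, {"dx": 0, "dy": 0, "dz": 0, "ax": 0, "ay": 0, "az": 0, "hand": 0.5}]'

```text
t: 3.15
tcp_pos: [430.8, -52.5, 65.1]
ee_rot: [[1.0, -0.015, -0.001], [-0.015, -1.0, -0.0], [-0.001, 0.0, -1.0]]
ft_force: [-0.6, -0.2, -0.3]
finger_gap: 21.5
grip_force: 0.0
```

>>> jog_arm --commands '[{"dx": 0.3, "dy": -0.06, "dz": 0.1, "ax": 0, "ay": 0, "az": 0, "hand": 0.5}, {"dx": 0.3, "dy": 0, "dz": 0, "ax": 0, "ay": 0, "az": 0, "hand": 0.5}, {"dx": 0.3, "dy": 0, "dz": 0, "ax": 0, "ay": 0, "az": 0, "hand": 0.5}, {"dx": 0.3, "dy": 0, "dz": 0, "ax": 0, "ay": 0, "az": 0, "hand": 0.5}, {"dx": 0.3, "dy": 0, "dz": 0, "ax": 0, "ay": 0, "az": 0, "hand": 0.5}, {"dx": 0.3, "dy": 0, "dz": 0, "ax": 0, "ay": 0, "az": 0, "hand": 0.5}, {"dx": 0.3, "dy": 0, "dz": 0, "ax": 0, "ay": 0, "az": 0, "hand": 0.5}, {"dx": 0.3, "dy": 0, "dz": 0, "ax": 0, "ay": 0, "az": 0, "hand": 0.5}]'

```text
t: 3.82
tcp_pos: [491.1, -51.8, 63.5]
ee_rot: [[1.0, -0.016, -0.0], [-0.016, -1.0, -0.0], [-0.0, 0.0, -1.0]]
ft_force: [-1.4, -0.1, 0.4]
finger_gap: 21.0
grip_force: 1.4
```

```bash
python3 - <<'E'
from h import *
c=bot.get_calibration("wrist");p,d=bot.snapshot("wrist");np.savez("pics/w2.npz",p=p,d=d,**{k:np.array(v) for k,v in c.items()})
cv2.imwrite("pics/w2.png",cv2.resize(p[:300,90:420,::-1],(660,600)))
E
```

```text
(no output)
```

View pics/w2.png

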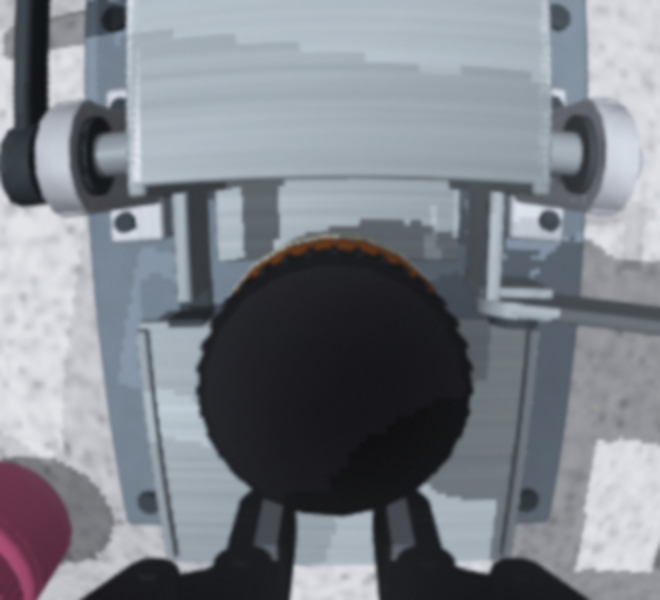

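The jar is upright between the fingers, heading centrally into the opening: cap at (334,380), cradle walls at x≈195 and 485.

>>> jog_arm --commands '[{"dx": 0.25, "dy": 0, "dz": 0, "ax": 0, "ay": 0, "az": 0, "hand": 0.5}, {"dx": 0.25, "dy": 0, "dz": 0, "ax": 0, "ay": 0, "az": 0, "hand": 0.5}, {"dx": 0.25, "dy": 0, "dz": 0, "ax": 0, "ay": 0, "az": 0, "hand": 0.5}, {"dx": 0.25, "dy": 0, "dz": 0, "ax": 0, "ay": 0, "az": 0, "hand": 0.5}, {"dx": 0.25, "dy": 0, "dz": 0, "ax": 0, "ay": 0, "az": 0, "hand": 0.5}, {"dx": 0.2, "dy": 0, "dz": 0, "ax": 0, "ay": 0, "az": 0, "hand": 0.5}, {"dx": 0.2, "dy": 0, "dz": 0, "ax": 0, "ay": 0, "az": 0, "hand": 0.5}, {"dx": 0.1, "dy": 0, "dz": 0, "ax": 0, "ay": 0, "az": 0, "hand": 0.5}]'

```text
t: 4.53
tcp_pos: [535.5, -52.6, 63.3]
ee_rot: [[1.0, -0.016, 0.001], [-0.016, -1.0, -0.0], [0.001, 0.0, -1.0]]
ft_force: [-1.2, 1.0, -0.3]
finger_gap: 21.6
grip_force: 0.7
```

>>> jog_arm --commands '[{"dx": 0.12, "dy": 0, "dz": 0, "ax": 0, "ay": 0, "az": 0, "hand": 0.5}, {"dx": 0.12, "dy": 0, "dz": 0, "ax": 0, "ay": 0, "az": 0, "hand": 0.5}, {"dx": 0.12, "dy": 0, "dz": 0, "ax": 0, "ay": 0, "az": 0, "hand": 0.5}, {"dx": 0, "dy": 0, "dz": 0, "ax": 0, "ay": 0, "az": 0, "hand": 0.5}]'

```text
t: 4.87
tcp_pos: [544.3, -52.7, 63.4]
ee_rot: [[1.0, -0.016, 0.001], [-0.016, -1.0, -0.0], [0.001, 0.0, -1.0]]
ft_force: [-0.2, -0.0, -0.2]
finger_gap: 21.4
grip_force: 0.4
```

>>> jog_arm --commands '[{"dx": 0.08, "dy": 0, "dz": 0, "ax": 0, "ay": 0, "az": 0, "hand": 0.5}, {"dx": 0.08, "dy": 0, "dz": 0, "ax": 0, "ay": 0, "az": 0, "hand": 0.5}, {"dx": 0.08, "dy": 0, "dz": 0, "ax": 0, "ay": 0, "az": 0, "hand": 0.5}]'

```text
t: 5.12
tcp_pos: [549.3, -52.7, 63.3]
ee_rot: [[1.0, -0.016, -0.0], [-0.016, -1.0, 0.0], [-0.0, -0.0, -1.0]]
ft_force: [-3.0, 0.5, 1.1]
finger_gap: 21.3
grip_force: 1.9
```

```bash
python3 - <<'E'
from h import *
p,d=bot.snapshot("top");np.savez("pics/top1.npz",p=p,d=d)
c=bot.get_calibration("wrist");p,d=bot.snapshot("wrist");np.savez("pics/w3.npz",p=p,d=d,**{k:np.array(v) for k,v in c.items()})
s=bot.read_state();print(s['tcp_pos'],s['ft_force'],s['t'])
cv2.imwrite("pics/w3.png",cv2.resize(p[:300,90:420,::-1],(660,600)))
E
```

```text
[549.09196581 -52.70148553  63.2000623 ] [-1.39088635 -0.16459604 -0.45076989] 5.2167
```

View pics/w3.png

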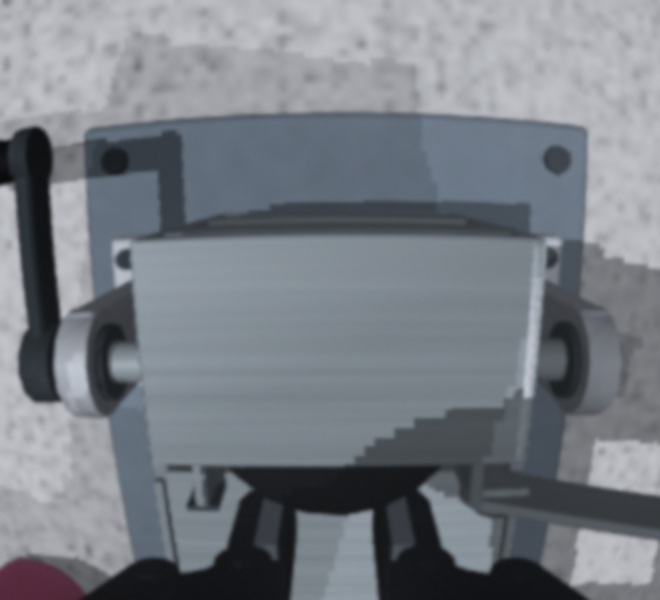

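The jar is under the roof, with only the front of its cap showing at (335,490). I'll press on a little to find the rear rails.

>>> jog_arm --commands '[{"dx": 0.06, "dy": 0, "dz": 0, "ax": 0, "ay": 0, "az": 0, "hand": 0.5}, {"dx": 0.06, "dy": 0, "dz": 0, "ax": 0, "ay": 0, "az": 0, "hand": 0.5}, {"dx": 0, "dy": 0, "dz": 0, "ax": 0, "ay": 0, "az": 0, "hand": 0.5}]'

```text
t: 5.47
tcp_pos: [549.2, -52.5, 62.9]
ee_rot: [[1.0, -0.016, -0.006], [-0.016, -1.0, 0.0], [-0.006, -0.0, -1.0]]
ft_force: [-7.8, -0.1, 4.4]
finger_gap: 21.5
grip_force: 3.7
```

>>> jog_arm --commands '[{"dx": -0.3, "dy": 0, "dz": 0, "ax": 0, "ay": 0, "az": 0, "hand": 0.5}, {"dx": -1, "dy": 0, "dz": 0, "ax": 0, "ay": 0, "az": 0, "hand": 0.5}, {"dx": -0.4, "dy": 0, "dz": -1, "ax": 0, "ay": 0, "az": 0, "hand": 0.2}, {"dx": 0, "dy": 0, "dz": -1, "ax": 0, "ay": 0, "az": 0, "hand": 0.2}, {"dx": 0, "dy": 0.6, "dz": -1, "ax": 0, "ay": 0, "az": 0, "hand": 0.2}, {"dx": 0, "dy": 1, "dz": -1, "ax": 0, "ay": 0, "az": 0, "hand": 0.2}, {"dx": 0, "dy": 1, "dz": -0.4, "ax": 0, "ay": 0, "az": 0, "hand": 0.2}, {"dx": 0, "dy": 1, "dz": 0, "ax": 0, "ay": 0, "az": 0, "hand": 0.2}]'

```text
t: 6.13
tcp_pos: [511.9, -144.0, 177.4]
ee_rot: [[1.0, -0.015, 0.01], [-0.015, -1.0, -0.003], [0.01, 0.003, -1.0]]
ft_force: [1.6, 0.2, 0.0]
finger_gap: 34.7
grip_force: 0.0
```

```bash
python3 - <<'E'
from h import *
w=np.load("pics/w1.npz");t=bot.get_calibration("top")
c=bot.get_calibration("wrist");p,d=bot.snapshot("wrist");np.savez("pics/w4.npz",p=p,d=d,**{k:np.array(v) for k,v in c.items()})
P=tri([ray(t,330.7,187.7),wray(w,374.6,63.7)]);print("knob",P)
# predicted pixel of knob in new wrist view
q=(P-c['origin'])@np.array(c['orientation']);th=np.arctan2(np.hypot(q[0],q[1]),-q[2]);r=th*297.3/np.hypot(q[0],q[1]);u,v=256.8+q[0]*r,190.7-q[1]*r;print("pred",u,v)
u0,v0=int(u),int(v)
mk,sk,ck=dark(p,70,(max(u0-30,0),u0+30,max(v0-35,0),v0+35));print(sk,ck)
print("tri w",tri([wray(w,374.6,63.7),wray(c,*ck)]),tri([ray(t,330.7,187.7),wray(c,*ck)]))
a=p[max(v0-60,0):v0+60,max(u0-80,0):u0+80,::-1];cv2.imwrite("pics/w4.png",cv2.resize(a,(a.shape[1]*4,a.shape[0]*4)))
s=bot.read_state();print(s['tcp_pos'],s['t'])
E
```

```text
knob [ 531.26009569 -190.42161654  115.17198679]
pred 312.42288126278555 172.9713711678128
[307 165  11  24 245] [311.67346939 175.96734694]
tri w [ 530.74601002 -188.25676856  121.83546941] [ 529.9546341  -189.13425031  119.78700318]
[ 511.57213726 -148.53666711  176.11121163] 6.1833
```

View pics/w4.png

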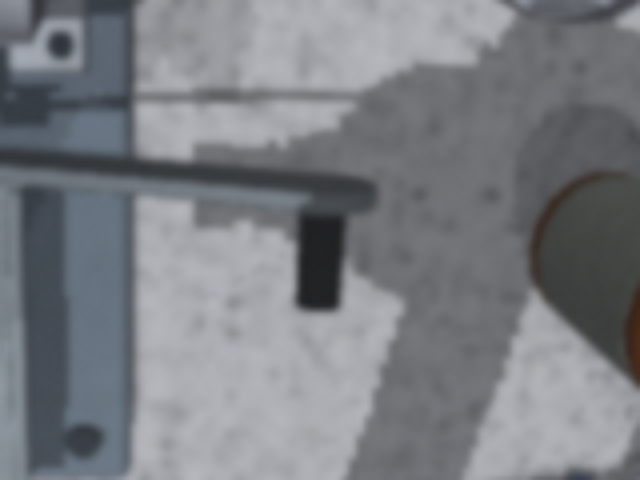

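The peg is clear at (322,260) in the crop, with nothing within finger reach of it; the tall jar is well to the right. The peg centre is about (530,-189,119).

>>> jog_arm --commands '[{"dx": 0.5, "dy": 0.7, "dz": 0, "ax": 0, "ay": 0, "az": 0, "hand": 0.2}, {"dx": 0, "dy": 0.8, "dz": 0, "ax": 0, "ay": 0, "az": 0, "hand": 0.2}, {"dx": 0, "dy": 0, "dz": 0.5, "ax": 0, "ay": 0, "az": 0, "hand": 0.2}, {"dx": 0, "dy": 0, "dz": 0, "ax": 0, "ay": 0, "az": 0, "hand": 0.2}]'

```text
t: 6.52
tcp_pos: [520.2, -180.6, 159.5]
ee_rot: [[1.0, -0.018, -0.0], [-0.018, -1.0, 0.0], [-0.0, -0.0, -1.0]]
ft_force: [-0.2, 1.0, -0.9]
finger_gap: 34.1
grip_force: 0.0
```

>>> jog_arm --commands '[{"dx": 0.23, "dy": 0.34, "dz": 0.4, "ax": 0, "ay": 0, "az": 0, "hand": 0.2}, {"dx": 0, "dy": 0, "dz": 0.7, "ax": 0, "ay": 0, "az": 0, "hand": 0.2}, {"dx": 0, "dy": 0, "dz": 0.7, "ax": 0, "ay": 0, "az": 0, "hand": 0.2}, {"dx": 0, "dy": 0, "dz": 0.6, "ax": 0, "ay": 0, "az": 0, "hand": 0.2}, {"dx": 0, "dy": 0, "dz": 0, "ax": 0, "ay": 0, "az": 0, "hand": 0.2}]'

```text
t: 6.93
tcp_pos: [524.2, -187.3, 97.7]
ee_rot: [[1.0, -0.016, -0.005], [-0.016, -1.0, 0.002], [-0.005, -0.002, -1.0]]
ft_force: [-0.8, 1.0, 0.3]
finger_gap: 33.9
grip_force: 0.0
```

```bash
python3 - <<'E'
from h import *
p,d=bot.snapshot("wrist");s=bot.read_state();print(s['tcp_pos'],s['ft_force'],s['t'])
cv2.imwrite("pics/w5.png",cv2.resize(p[140:340,130:390,::-1],(780,600)))
E
```

```text
[ 525.00255349 -187.62772793   99.14418764] [-0.44549338  0.17954599  0.75384073] 6.9833
```

View pics/w5.png

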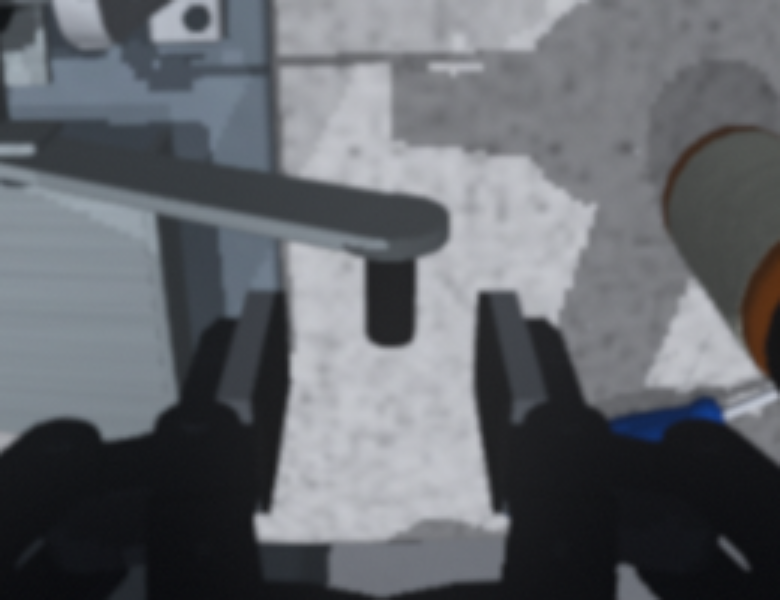

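The peg at (390,300) is centred between the pads (288 and 475). I'll close on it.

>>> jog_arm --commands '[{"dx": 0.04, "dy": 0, "dz": 0, "ax": 0, "ay": 0, "az": 0, "hand": 1}, {"dx": 0, "dy": 0, "dz": 0, "ax": 0, "ay": 0, "az": 0, "hand": 1}, {"dx": 0, "dy": 0, "dz": 0, "ax": 0, "ay": 0, "az": 0, "hand": 1}, {"dx": 0, "dy": 0, "dz": 0, "ax": 0, "ay": 0, "az": 0, "hand": 1}, {"dx": 0, "dy": 0, "dz": 0, "ax": 0, "ay": 0, "az": 0, "hand": 1}, {"dx": 0, "dy": 0, "dz": 0, "ax": 0, "ay": 0, "az": 0, "hand": 1}]'

```text
t: 7.48
tcp_pos: [527.2, -188.5, 101.3]
ee_rot: [[1.0, -0.016, 0.001], [-0.016, -1.0, -0.0], [0.001, 0.0, -1.0]]
ft_force: [0.1, -0.8, -0.9]
finger_gap: 0.2
grip_force: 0.0
```

```bash
python3 - <<'E'
from h import *
c=bot.get_calibration("wrist");p,d=bot.snapshot("wrist");s=bot.read_state();print(s['tcp_pos'],s['ft_force'],s['t'],np.round(c['origin'],1))
np.savez("pics/w6.npz",p=p,d=d,**{k:np.array(v) for k,v in c.items()})
def dz(u,v):
    o,r=wray(c,u,v);f=-np.array(c['orientation'])[:,2];return (o+r*d[int(v),int(u)]/(r@f)).round(1)
# 3D points in the neighbourhood of the peg
for v in range(196,262,6): print(v,[dz(u,v).astype(int).tolist() for u in(246,252,258,264)],p[v,258])
cv2.imwrite("pics/w6.png",cv2.resize(p[140:340,130:390,::-1],(780,600)))
E
```

```text
[ 527.09687322 -188.45292284  101.20550588] [ 0.30364314 -0.6269917   0.67328769] 7.5333 [ 611.6 -189.4  273.9]
196 [[512, -177, 0], [512, -183, 0], [512, -189, 0], [512, -195, 1]] [195 198 203]
202 [[506, -177, 1], [506, -183, 0], [506, -189, 0], [506, -195, 1]] [195 197 203]
208 [[545, -182, 112], [545, -185, 113], [545, -189, 111], [545, -192, 112]] [66 70 73]
214 [[546, -182, 122], [545, -185, 121], [545, -189, 120], [545, -192, 121]] [63 67 70]
220 [[545, -182, 128], [545, -185, 128], [545, -189, 128], [545, -192, 129]] [64 69 72]
226 [[541, -182, 128], [542, -185, 129], [542, -189, 130], [542, -192, 130]] [127 136 143]
232 [[473, -176, 0], [535, -185, 123], [536, -189, 125], [535, -192, 123]] [32 32 35]
238 [[538, -182, 136], [538, -185, 136], [538, -189, 136], [538, -192, 136]] [33 33 35]
244 [[538, -182, 143], [538, -185, 143], [538, -188, 142], [537, -192, 141]] [31 32 34]
250 [[538, -183, 149], [539, -186, 150], [539, -188, 149], [538, -191, 149]] [29 29 32]
256 [[538, -183, 154], [539, -186, 155], [539, -188, 155], [538, -191, 154]] [26 27 29]
```

View pics/w6.png

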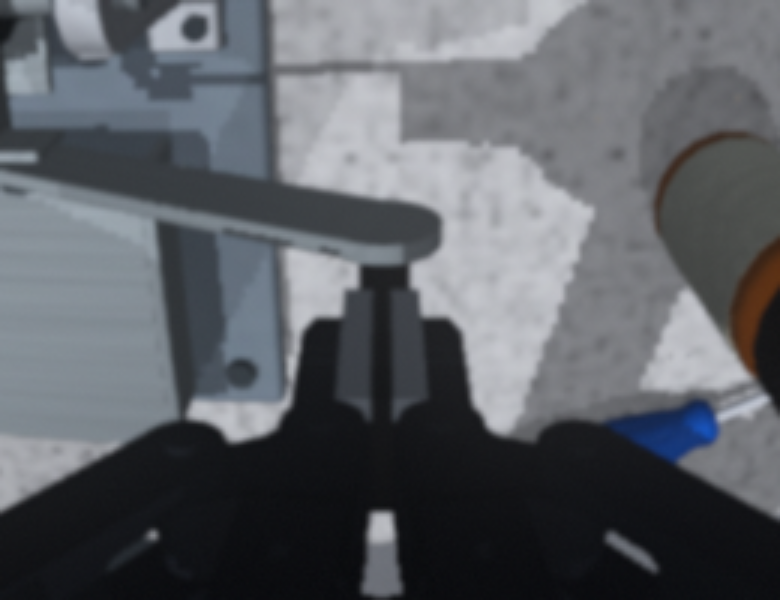

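The view shows the pads shut with the dark peg visible just below and in front of them at (385,275). The tips seem to be above the peg. I'll check the tip height numerically from the side camera.

```bash
python3 - <<'E'
from h import *
n="side";c=bot.get_calibration(n);p,d=bot.snapshot(n);np.savez("pics/side2.npz",p=p,d=d);W=world(c,d)
m=(abs(W[...,0]-527)<45)&(abs(W[...,1]+188)<30)&(W[...,2]>20)
v,u=np.nonzero(m);o=np.argsort(W[m][:,2])
for i in o[:60:2]: print((u[i],v[i]),W[v[i],u[i]].round().astype(int).tolist(),p[v[i],u[i]].tolist())
# wrist depth profile along finger
w=np.load("pics/w6.npz")
def dz(u,v):
    o,r=wray(w,u,v);f=-w['orientation'][:,2];return (o+r*w['d'][int(v),int(u)]/(r@f)).round(1)
for v in range(228,244,2): print(v,[(dz(u,v).astype(int).tolist()) for u in(244,247,250,253,256,259,262,265,268)])
E
```

```text
(np.int64(267), np.int64(151)) [542, -177, 104] [142, 146, 142]
(np.int64(267), np.int64(149)) [541, -173, 116] [148, 151, 147]
(np.int64(267), np.int64(148)) [542, -177, 118] [138, 143, 138]
(np.int64(266), np.int64(150)) [543, -161, 119] [159, 162, 158]
(np.int64(266), np.int64(148)) [545, -173, 121] [151, 156, 152]
(np.int64(271), np.int64(146)) [527, -187, 122] [62, 63, 62]
(np.int64(267), np.int64(147)) [542, -177, 122] [122, 126, 123]
(np.int64(267), np.int64(146)) [542, -181, 124] [118, 122, 120]
(np.int64(272), np.int64(145)) [524, -190, 125] [78, 80, 80]
(np.int64(272), np.int64(146)) [523, -181, 126] [68, 67, 66]
(np.int64(271), np.int64(145)) [527, -187, 126] [68, 69, 70]
(np.int64(273), np.int64(145)) [519, -186, 127] [99, 100, 97]
(np.int64(267), np.int64(144)) [543, -186, 130] [172, 177, 174]
(np.int64(269), np.int64(144)) [535, -184, 132] [106, 108, 107]
(np.int64(270), np.int64(144)) [530, -179, 135] [82, 84, 84]
(np.int64(268), np.int64(143)) [538, -182, 137] [171, 173, 169]
(np.int64(273), np.int64(143)) [519, -183, 138] [101, 104, 103]
(np.int64(269), np.int64(143)
[... 1390 characters left out ...]
25], [533, -193, 121], [470, -199, 0]]
236 [[468, -174, 0], [468, -177, 0], [532, -184, 122], [533, -186, 123], [533, -187, 125], [533, -189, 124], [533, -191, 125], [531, -193, 121], [467, -199, 0]]
238 [[538, -181, 136], [539, -183, 137], [538, -184, 137], [538, -186, 136], [539, -188, 138], [538, -189, 136], [539, -191, 137], [538, -192, 137], [538, -194, 137]]
240 [[539, -181, 140], [538, -183, 139], [538, -184, 139], [538, -186, 139], [538, -187, 138], [538, -189, 139], [538, -191, 138], [539, -192, 139], [539, -194, 139]]
242 [[538, -181, 141], [538, -183, 141], [538, -184, 140], [538, -186, 141], [538, -187, 141], [538, -189, 141], [538, -191, 140], [538, -192, 141], [538, -194, 141]]
```

Both cameras agree: the shut fingertips are really at z≈135 while the TCP reads 101, so the tips sit 34 mm above the reported TCP. The peg axis is at z≈120. I'll reopen, go 34 mm lower and close again.

>>> jog_arm --commands '[{"dx": 0, "dy": 0, "dz": 0, "ax": 0, "ay": 0, "az": 0, "hand": 0.2}, {"dx": 0, "dy": 0, "dz": 0, "ax": 0, "ay": 0, "az": 0, "hand": 0.2}, {"dx": 0, "dy": 0, "dz": 0, "ax": 0, "ay": 0, "az": 0, "hand": 0.2}, {"dx": 0, "dy": 0, "dz": 0.5, "ax": 0, "ay": 0, "az": 0, "hand": 0.2}, {"dx": 0, "dy": 0, "dz": 0.5, "ax": 0, "ay": 0, "az": 0, "hand": 0.2}, {"dx": 0, "dy": 0, "dz": 0.36, "ax": 0, "ay": 0, "az": 0, "hand": 0.2}, {"dx": 0, "dy": 0, "dz": 0, "ax": 0, "ay": 0, "az": 0, "hand": 0.2}]'

```text
t: 8.17
tcp_pos: [525.3, -187.7, 64.9]
ee_rot: [[1.0, -0.016, -0.004], [-0.016, -1.0, 0.002], [-0.004, -0.002, -1.0]]
ft_force: [0.5, -0.3, 0.5]
finger_gap: 34.2
grip_force: 0.0
```

>>> jog_arm --commands '[{"dx": 0, "dy": 0, "dz": 0, "ax": 0, "ay": 0, "az": 0, "hand": 1}, {"dx": 0, "dy": 0, "dz": 0, "ax": 0, "ay": 0, "az": 0, "hand": 1}, {"dx": 0, "dy": 0, "dz": 0, "ax": 0, "ay": 0, "az": 0, "hand": 1}, {"dx": 0, "dy": 0, "dz": 0, "ax": 0, "ay": 0, "az": 0, "hand": 1}, {"dx": 0, "dy": 0, "dz": 0, "ax": 0, "ay": 0, "az": 0, "hand": 1}]'

```text
t: 8.58
tcp_pos: [527.3, -189.0, 67.3]
ee_rot: [[1.0, -0.016, 0.001], [-0.016, -1.0, -0.001], [0.001, 0.001, -1.0]]
ft_force: [-0.9, -1.7, 0.3]
finger_gap: 8.1
grip_force: 58.4
```

Gripped at 58 N. I'll work out the strap arc steps, and the crank arc in advance.

```bash
python3 - <<'E'
import numpy as np
def arc(r,th,k):
    p=np.array([[r*np.cos(t),r*np.sin(t)] for t in th]);print(k)
    acc=p[0].copy()
    for t,q in zip(th[1:],p[1:]):
        d=np.round((q-acc)/25,2);acc+=d*25;print(round(t,2),d)
arc(96,[2.746,2.6,2.44,2.28,2.12,1.96,1.8,1.64,1.48,1.32,1.16,1.,.84,.68,.52,.38,.24,.1,0],"strap (+y,+z)")
arc(60,np.linspace(0,np.pi,17),"crank (+x,+z)")
E
```

```text
strap (+y,+z)
2.6 [0.25 0.5 ]
2.44 [0.36 0.5 ]
2.28 [0.43 0.43]
2.12 [0.5  0.37]
1.96 [0.55 0.27]
1.8 [0.58 0.19]
1.64 [0.61 0.09]
1.48 [ 0.61 -0.01]
1.32 [ 0.61 -0.1 ]
1.16 [ 0.58 -0.2 ]
1.0 [ 0.54 -0.29]
0.84 [ 0.49 -0.37]
0.68 [ 0.42 -0.45]
0.52 [ 0.35 -0.5 ]
0.38 [ 0.23 -0.49]
0.24 [ 0.16 -0.51]
0.1 [ 0.09 -0.53]
0 [ 0.02 -0.38]
crank (+x,+z)
0.2 [-0.05  0.47]
0.39 [-0.13  0.45]
0.59 [-0.22  0.41]
0.79 [-0.3   0.37]
0.98 [-0.37  0.3 ]
1.18 [-0.41  0.22]
1.37 [-0.45  0.13]
1.57 [-0.47  0.05]
1.77 [-0.47 -0.05]
1.96 [-0.45 -0.13]
2.16 [-0.41 -0.22]
2.36 [-0.37 -0.3 ]
2.55 [-0.3  -0.37]
2.75 [-0.22 -0.41]
2.95 [-0.13 -0.45]
3.14 [-0.05 -0.47]
```

>>> jog_arm --commands '[{"dx": 0, "dy": -0.25, "dz": -0.5, "ax": 0, "ay": 0, "az": 0, "hand": 1}, {"dx": 0, "dy": -0.36, "dz": -0.5, "ax": 0, "ay": 0, "az": 0, "hand": 1}, {"dx": 0, "dy": -0.43, "dz": -0.43, "ax": 0, "ay": 0, "az": 0, "hand": 1}, {"dx": 0, "dy": -0.5, "dz": -0.37, "ax": 0, "ay": 0, "az": 0, "hand": 1}, {"dx": 0, "dy": 0, "dz": 0, "ax": 0, "ay": 0, "az": 0, "hand": 1}]'

```text
t: 9.0
tcp_pos: [527.8, -148.4, 113.9]
ee_rot: [[1.0, -0.015, 0.002], [-0.015, -1.0, -0.001], [0.002, 0.001, -1.0]]
ft_force: [-2.5, -4.7, 3.2]
finger_gap: 8.2
grip_force: 59.4
```

>>> jog_arm --commands '[{"dx": 0, "dy": -0.55, "dz": -0.27, "ax": 0, "ay": 0, "az": 0, "hand": 1}, {"dx": 0, "dy": -0.58, "dz": -0.19, "ax": 0, "ay": 0, "az": 0, "hand": 1}, {"dx": 0, "dy": -0.61, "dz": -0.09, "ax": 0, "ay": 0, "az": 0, "hand": 1}, {"dx": 0, "dy": -0.61, "dz": 0.01, "ax": 0, "ay": 0, "az": 0, "hand": 1}, {"dx": 0, "dy": -0.61, "dz": 0.1, "ax": 0, "ay": 0, "az": 0, "hand": 1}, {"dx": 0, "dy": -0.58, "dz": 0.2, "ax": 0, "ay": 0, "az": 0, "hand": 1}, {"dx": 0, "dy": 0, "dz": 0, "ax": 0, "ay": 0, "az": 0, "hand": 1}]'

```text
t: 9.58
tcp_pos: [528.2, -58.6, 117.6]
ee_rot: [[1.0, -0.014, -0.001], [-0.014, -1.0, 0.002], [-0.001, -0.002, -1.0]]
ft_force: [-2.0, 2.0, 5.4]
finger_gap: 8.0
grip_force: 59.5
```

>>> jog_arm --commands '[{"dx": 0, "dy": -0.5, "dz": 0.29, "ax": 0, "ay": 0, "az": 0, "hand": 1}, {"dx": 0, "dy": -0.45, "dz": 0.37, "ax": 0, "ay": 0, "az": 0, "hand": 1}, {"dx": 0, "dy": -0.42, "dz": 0.45, "ax": 0, "ay": 0, "az": 0, "hand": 1}, {"dx": 0, "dy": -0.35, "dz": 0.5, "ax": 0, "ay": 0, "az": 0, "hand": 1}, {"dx": 0, "dy": -0.23, "dz": 0.49, "ax": 0, "ay": 0, "az": 0, "hand": 1}, {"dx": 0, "dy": 0, "dz": 0, "ax": 0, "ay": 0, "az": 0, "hand": 1}]'

```text
t: 10.08
tcp_pos: [529.1, -12.1, 63.3]
ee_rot: [[1.0, -0.015, -0.002], [-0.015, -1.0, 0.0], [-0.002, -0.0, -1.0]]
ft_force: [-0.3, -1.7, -3.8]
finger_gap: 7.6
grip_force: 63.9
```

>>> jog_arm --commands '[{"dx": 0, "dy": -0.16, "dz": 0.45, "ax": 0, "ay": 0, "az": 0, "hand": 1}, {"dx": 0, "dy": -0.09, "dz": 0.45, "ax": 0, "ay": 0, "az": 0, "hand": 1}, {"dx": 0, "dy": -0.02, "dz": 0.3, "ax": 0, "ay": 0, "az": 0, "hand": 1}, {"dx": 0, "dy": 0, "dz": 0.15, "ax": 0, "ay": 0, "az": 0, "hand": 1}, {"dx": 0, "dy": 0, "dz": 0, "ax": 0, "ay": 0, "az": 0, "hand": 1}]'

```text
t: 10.5
tcp_pos: [528.4, -6.3, 31.4]
ee_rot: [[1.0, -0.017, -0.003], [-0.017, -1.0, 0.0], [-0.003, -0.0, -1.0]]
ft_force: [-2.3, -1.9, 2.7]
finger_gap: 7.8
grip_force: 70.4
```

Push a little further to find the stop.

>>> jog_arm --commands '[{"dx": 0, "dy": 0, "dz": 0.1, "ax": 0, "ay": 0, "az": 0, "hand": 1}, {"dx": 0, "dy": 0, "dz": 0.1, "ax": 0, "ay": 0, "az": 0, "hand": 1}, {"dx": 0, "dy": 0, "dz": 0, "ax": 0, "ay": 0, "az": 0, "hand": 1}]'

```text
t: 10.75
tcp_pos: [528.8, -6.0, 27.0]
ee_rot: [[1.0, -0.017, -0.002], [-0.017, -1.0, 0.001], [-0.002, -0.001, -1.0]]
ft_force: [-4.4, -0.8, 3.8]
finger_gap: 7.4
grip_force: 69.5
```

>>> jog_arm --commands '[{"dx": 0, "dy": 0, "dz": 0.1, "ax": 0, "ay": 0, "az": 0, "hand": 1}, {"dx": 0, "dy": 0, "dz": 0.1, "ax": 0, "ay": 0, "az": 0, "hand": 1}, {"dx": 0, "dy": 0, "dz": 0, "ax": 0, "ay": 0, "az": 0, "hand": 1}]'

```text
t: 11.0
tcp_pos: [529.2, -5.8, 22.3]
ee_rot: [[1.0, -0.017, -0.001], [-0.017, -1.0, 0.001], [-0.001, -0.001, -1.0]]
ft_force: [-4.2, 0.0, 4.4]
finger_gap: 7.9
grip_force: 68.2
```

```bash
python3 - <<'E'
from h import *
c=bot.get_calibration("wrist");p,d=bot.snapshot("wrist");s=bot.read_state();print(s['tcp_pos'],s['ft_force'],s['t'])
np.savez("pics/w7.npz",p=p,d=d,**{k:np.array(v) for k,v in c.items()})
v,u=np.mgrid[:384,:512];x,y=(u-256.792)/297.319,(v-190.686)/297.319;t=np.hypot(x,y)+1e-9
r=np.stack([x*np.tan(t)/t,-y*np.tan(t)/t,-np.ones_like(t)],-1)*d[...,None]
W=r@np.array(c['orientation']).T+np.array(c['origin']);np.save("pics/w7W.npy",W)
for yy in range(-150,45,8):
    m=(abs(W[...,1]-yy)<3)&(W[...,0]>537)&(W[...,0]<549)&(W[...,2]>45)
    if m.sum(): k=W[m];print(yy,m.sum(),"zmax",k[:,2].max().round(1),"p10..90",np.percentile(k[:,2],[10,50,90]).round(),"x",np.median(k[:,0]).round(1))
m=(abs(W[...,0]-590)<25)&(abs(W[...,1]+53)<25)&(W[...,2]>90);print("roof",np.median(W[m],0))
E
```

```text
[529.1844099   -5.80815161  22.29167816] [-3.99856042  0.52752378  5.63031831] 11.05
-102 6 zmax 82.2 p10..90 [81. 82. 82.] x 541.7
-70 46 zmax 145.2 p10..90 [139. 142. 145.] x 540.5
-62 716 zmax 148.8 p10..90 [132. 142. 147.] x 541.0
-54 912 zmax 146.0 p10..90 [122. 134. 142.] x 541.0
-46 938 zmax 141.6 p10..90 [111. 124. 137.] x 541.0
-38 857 zmax 149.0 p10..90 [ 98. 113. 145.] x 541.2
-30 907 zmax 148.1 p10..90 [ 87. 137. 146.] x 540.5
-22 1712 zmax 152.3 p10..90 [ 98. 130. 146.] x 546.6
-14 2327 zmax 151.3 p10..90 [ 86. 125. 143.] x 545.9
-6 1424 zmax 146.3 p10..90 [ 75. 132. 143.] x 541.3
2 2326 zmax 151.0 p10..90 [ 82. 124. 142.] x 545.8
10 1717 zmax 151.3 p10..90 [ 82. 125. 140.] x 546.9
18 899 zmax 148.2 p10..90 [101. 136. 146.] x 541.0
26 799 zmax 149.2 p10..90 [103. 113. 146.] x 542.1
34 1001 zmax 142.7 p10..90 [110. 124. 132.] x 542.4
42 986 zmax 149.6 p10..90 [122. 134. 141.] x 542.7
roof [595.62564545 -47.89691611 128.45779082]
```

>>> jog_arm --commands '[{"dx": 0, "dy": 0, "dz": 0, "ax": 0, "ay": 0, "az": 0, "hand": 0.3}, {"dx": 0, "dy": 0, "dz": 0, "ax": 0, "ay": 0, "az": 0, "hand": 0.3}, {"dx": 0, "dy": 0, "dz": 0, "ax": 0, "ay": 0, "az": 0, "hand": 0.3}, {"dx": -0.5, "dy": 0, "dz": -0.5, "ax": 0, "ay": 0, "az": 0, "hand": 0.3}, {"dx": -1, "dy": 0, "dz": -1, "ax": 0, "ay": 0, "az": 0, "hand": 0.3}, {"dx": -1, "dy": 0, "dz": -1, "ax": 0, "ay": 0, "az": 0, "hand": 0.3}, {"dx": -1, "dy": 0, "dz": -1, "ax": 0, "ay": 0, "az": 0, "hand": 0.3}, {"dx": 0, "dy": 0, "dz": 0, "ax": 0, "ay": 0, "az": 0, "hand": 0.3}]'

```text
t: 11.72
tcp_pos: [440.1, -4.4, 112.4]
ee_rot: [[1.0, -0.016, 0.003], [-0.016, -1.0, -0.0], [0.003, 0.0, -1.0]]
ft_force: [0.3, 0.0, 0.4]
finger_gap: 29.8
grip_force: 0.0
```

```bash
cat >> h.py <<'E'
def wcloud(c,d):
    v,u=np.mgrid[:384,:512];K=c['mtx'];x,y=(u-K[0,2])/K[0,0],(v-K[1,2])/K[1,1];t=np.hypot(x,y)+1e-9
    r=np.stack([x*np.tan(t)/t,-y*np.tan(t)/t,-np.ones_like(t)],-1)*d[...,None]
    return r@np.array(c['orientation']).T+np.array(c['origin'])
E
python3 - <<'E'
from h import *
c=bot.get_calibration("wrist");p,d=bot.snapshot("wrist");s=bot.read_state();print(s['tcp_pos'],s['ft_force'],s['t'])
np.savez("pics/w8.npz",p=p,d=d,**{k:np.array(v) for k,v in c.items()})
W=wcloud(c,d)
for yy in range(-115,25,6):
    m=(abs(W[...,1]-yy)<3)&(W[...,0]>536)&(W[...,0]<549)&(W[...,2]>50)&(W[...,2]<180)
    if m.sum(): k=W[m];print(yy,m.sum(),"zmax",k[:,2].max().round(1),np.percentile(k[:,2],[10,50,90]).round(),"x",np.median(k[:,0]).round(1))
m=(p.max(2)<60)&(W[...,0]>515)&(W[...,0]<541)&(abs(W[...,1]+6)<30)&(W[...,2]>55)&(W[...,2]<140);print("peg",m.sum(),W[m].min(0),W[m].max(0),np.median(W[m],0))
cv2.imwrite("pics/w8.png",cv2.resize(p[:230,120:420,::-1],(783,600)))
E
```

```text
[442.5291475   -4.62418619 111.35076072] [ 0.07175889  0.55039348 -1.19978507] 11.7667
-109 41 zmax 83.0 [76. 80. 82.] x 545.5
-103 102 zmax 84.1 [76. 81. 82.] x 543.8
-97 111 zmax 84.4 [73. 81. 83.] x 542.6
-91 105 zmax 86.3 [75. 82. 85.] x 546.0
-85 59 zmax 84.8 [74. 82. 83.] x 544.0
-79 64 zmax 84.3 [72. 83. 84.] x 543.9
-73 61 zmax 85.0 [74. 83. 84.] x 543.9
-67 72 zmax 85.7 [70. 83. 84.] x 544.2
-61 63 zmax 85.1 [74. 84. 85.] x 543.9
-55 74 zmax 86.3 [73. 84. 85.] x 544.1
-49 74 zmax 85.9 [74. 84. 85.] x 543.8
-43 74 zmax 86.4 [72. 85. 86.] x 544.2
-37 80 zmax 88.2 [77. 85. 86.] x 543.9
-31 72 zmax 87.7 [75. 85. 86.] x 543.9
-25 70 zmax 88.1 [74. 86. 87.] x 543.8
-19 76 zmax 87.8 [79. 86. 87.] x 544.2
-13 115 zmax 88.4 [69. 85. 87.] x 543.6
-7 150 zmax 89.2 [78. 82. 87.] x 541.6
-1 115 zmax 88.1 [77. 83. 86.] x 542.5
5 31 zmax 84.9 [77. 82. 84.] x 544.8
peg 376 [522.14609272 -15.86827155  68.96211289] [540.98308482  -1.0054485   81.24368971] [532.01991292  -5.81851264  77.16489289]
```

```bash
python3 - <<'E'
from h import *
for tag in("w8",):
    w=np.load(f"pics/{tag}.npz");W=wcloud(w,w['d'])
    for n,m in dict(table=(W[...,2]>33)&(W[...,2]<46)&(W[...,0]>440)&(W[...,0]<525)&(W[...,1]>-118)&(W[...,1]<12),roof=(W[...,2]>115)&(W[...,2]<135)&(W[...,0]>585)&(W[...,0]<615)&(abs(W[...,1]+53)<38),strap=(W[...,0]>542.5)&(W[...,0]<546)&(W[...,2]>79)&(W[...,2]<95)&(W[...,1]>-88)&(W[...,1]<-18)).items():
        k=W[m];A=np.c_[k[:,:2],np.ones(len(k))];A=A if n!="strap" else A[:,1:];print(n,len(k),k.mean(0).round(1),np.linalg.lstsq(A,k[:,2],rcond=None)[0].round(4))
# two other cameras
for n in("top","side"):
    p,d=bot.snapshot(n);np.savez(f"pics/{n}3.npz",p=p,d=d);W=world(bot.get_calibration(n),d)
    for yy in range(-100,10,10):
        m=(abs(W[...,1]-yy)<6)&(W[...,0]>534)&(W[...,0]<550)&(W[...,2]>60)&(W[...,2]<110)
        if m.sum(): print(n,yy,m.sum(),W[m].max(0).round(),np.median(W[m],0).round())
E
```

```text
table 14322 [483.6 -50.6  40.4] [ 1.20000e-03 -1.10000e-03  3.97413e+01]
roof 0 [nan nan nan] [0. 0. 0.]
strap 426 [544.  -52.   84.3] [5.77000e-02 8.73291e+01]
side -100 5 [544. -96.  84.] [540. -99.  77.]
side -90 8 [550. -84.  88.] [545. -91.  81.]
side -80 3 [545. -75.  83.] [544. -80.  82.]
side -70 2 [544. -67.  84.] [544. -71.  83.]
side -60 3 [546. -55.  85.] [542. -58.  84.]
side -50 1 [542. -55.  84.] [542. -55.  84.]
side -40 3 [548. -41.  89.] [544. -42.  85.]
side -30 2 [543. -31.  87.] [542. -32.  85.]
side -20 5 [549. -16.  88.] [548. -19.  84.]
side -10 10 [548.  -4.  88.] [543.  -7.  80.]
side 0 12 [546.   5.  88.] [542.  -2.  79.]<stdin>:5: RuntimeWarning: Mean of empty slice.
  ret = um.true_divide(
```

View pics/w8.png

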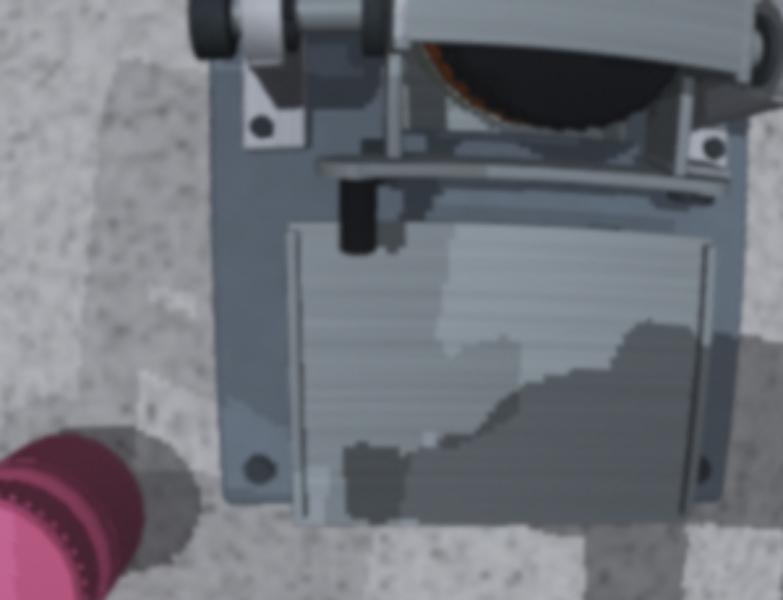

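The view shows the strap across the opening from (325,165) to (725,185), the peg at (357,215) and the jar in the cradle. The strap still slopes by about 0.055 rad. Its pivot end is also about 9 mm low, so the clamped knob tipped the cradle slightly instead of closing the last few degrees. I'll press on the strap's end with shut fingertips, without clamping.

>>> jog_arm --commands '[{"dx": 0.9, "dy": -0.4, "dz": 0, "ax": 0, "ay": 0, "az": 0, "hand": 1}, {"dx": 0.9, "dy": 0, "dz": 0, "ax": 0, "ay": 0, "az": 0, "hand": 1}, {"dx": 0.9, "dy": 0, "dz": 0, "ax": 0, "ay": 0, "az": 0, "hand": 1}, {"dx": 0.9, "dy": 0, "dz": 0, "ax": 0, "ay": 0, "az": 0, "hand": 1}, {"dx": 0, "dy": 0, "dz": 0.6, "ax": 0, "ay": 0, "az": 0, "hand": 1}, {"dx": 0, "dy": 0, "dz": 0.6, "ax": 0, "ay": 0, "az": 0, "hand": 1}, {"dx": 0, "dy": 0, "dz": 0.5, "ax": 0, "ay": 0, "az": 0, "hand": 1}, {"dx": 0, "dy": 0, "dz": 0, "ax": 0, "ay": 0, "az": 0, "hand": 1}]'

```text
t: 12.53
tcp_pos: [531.5, 4.1, 62.6]
ee_rot: [[1.0, -0.016, -0.006], [-0.016, -1.0, 0.0], [-0.006, -0.0, -1.0]]
ft_force: [-0.6, 0.0, -0.7]
finger_gap: 0.0
grip_force: 0.0
```

>>> jog_arm --commands '[{"dx": 0.05, "dy": 0, "dz": 0.15, "ax": 0, "ay": 0, "az": 0, "hand": 1}, {"dx": 0, "dy": 0, "dz": 0.15, "ax": 0, "ay": 0, "az": 0, "hand": 1}, {"dx": 0, "dy": 0, "dz": 0.1, "ax": 0, "ay": 0, "az": 0, "hand": 1}, {"dx": 0, "dy": 0, "dz": 0.1, "ax": 0, "ay": 0, "az": 0, "hand": 1}, {"dx": 0, "dy": 0, "dz": 0, "ax": 0, "ay": 0, "az": 0, "hand": 1}]'

```text
t: 12.95
tcp_pos: [534.0, 4.0, 54.1]
ee_rot: [[1.0, -0.016, 0.001], [-0.016, -1.0, 0.0], [0.001, -0.0, -1.0]]
ft_force: [0.0, -0.1, 0.1]
finger_gap: 0.2
grip_force: 0.1
```

```bash
cat >> h.py <<'E'
def strapcheck():
    c=bot.get_calibration("wrist");p,d=bot.snapshot("wrist");W=wcloud(c,d);s=bot.read_state();print(s['tcp_pos'].round(1) if hasattr(s['tcp_pos'],'round') else s['tcp_pos'],np.round(s['ft_force'],1),s['t'])
    m=(W[...,0]>541)&(W[...,0]<547.5)&(W[...,2]>72)&(W[...,2]<98)&(W[...,1]>-90)&(W[...,1]<-22)
    for yy in range(-88,-20,8):
        k=W[m&(abs(W[...,1]-yy)<4)]
        if len(k): print(yy,len(k),np.percentile(k[:,2],90).round(1),end=' | ')
    print()
    P,d=bot.snapshot("side");W=world(bot.get_calibration("side"),d)
    m=(W[...,0]>625)&(W[...,0]<670)&(W[...,1]>35)&(W[...,1]<110)&(W[...,2]>60)&(P.max(2)<95)
    print("grip side",m.sum(),np.median(W[m],0).round(1),W[m][:,2].max().round(1),W[m][:,1].min().round(),W[m][:,1].max().round())
    return p,d
E
python3 -c "
from h import *
strapcheck()"
```

```text
[533.9   4.   54.3] [-0.8 -0.1  0.4] 13.0
-88 12 82.8 | -48 6 83.7 | -40 117 84.3 | -32 170 84.3 | -24 111 84.6 | 
grip side 39 [642.9  78.8 100.7] 105.7 35.0 110.0
```

>>> jog_arm --commands '[{"dx": 0, "dy": 0, "dz": 0.1, "ax": 0, "ay": 0, "az": 0, "hand": 1}, {"dx": 0, "dy": 0, "dz": 0.1, "ax": 0, "ay": 0, "az": 0, "hand": 1}, {"dx": 0, "dy": 0, "dz": 0, "ax": 0, "ay": 0, "az": 0, "hand": 1}]'

```text
t: 13.3
tcp_pos: [533.5, 4.1, 49.0]
ee_rot: [[1.0, -0.016, -0.0], [-0.016, -1.0, 0.0], [-0.0, -0.0, -1.0]]
ft_force: [-0.6, 0.8, 3.5]
finger_gap: 0.3
grip_force: 1.1
```

```bash
python3 -c "
from h import *
strapcheck()"
```

```text
[533.5   4.1  49.1] [-0.3  1.3  2.1] 13.35
-88 1 81.6 | -48 1 80.7 | -40 75 82.3 | -32 112 82.4 | -24 69 82.2 | 
grip side 40 [642.8  76.  100.2] 106.0 37.0 110.0
```

The strap is closing (slope about 0.01) while the crank height is unchanged. A little more.

>>> jog_arm --commands '[{"dx": 0, "dy": 0, "dz": 0.08, "ax": 0, "ay": 0, "az": 0, "hand": 1}, {"dx": 0, "dy": 0, "dz": 0.08, "ax": 0, "ay": 0, "az": 0, "hand": 1}, {"dx": 0, "dy": 0, "dz": 0, "ax": 0, "ay": 0, "az": 0, "hand": 1}]'

```text
t: 13.65
tcp_pos: [533.6, 4.1, 45.0]
ee_rot: [[1.0, -0.016, -0.0], [-0.016, -1.0, 0.0], [-0.0, -0.0, -1.0]]
ft_force: [-1.6, 1.2, 3.6]
finger_gap: 0.0
grip_force: 1.8
```

>>> jog_arm --commands '[{"dx": 0, "dy": 0, "dz": -0.3, "ax": 0, "ay": 0, "az": 0, "hand": 1}, {"dx": -1, "dy": 0, "dz": -1, "ax": 0, "ay": 0, "az": 0, "hand": 1}, {"dx": -1, "dy": 0, "dz": -1, "ax": 0, "ay": 0, "az": 0, "hand": 0.3}, {"dx": -1, "dy": 0, "dz": -1, "ax": 0, "ay": 0, "az": 0, "hand": 0.3}, {"dx": 0, "dy": 0, "dz": 0, "ax": 0, "ay": 0, "az": 0, "hand": 0.3}]'

```text
t: 14.07
tcp_pos: [455.8, 5.3, 131.0]
ee_rot: [[1.0, -0.016, 0.002], [-0.016, -1.0, -0.0], [0.002, 0.0, -1.0]]
ft_force: [0.8, 0.5, -0.2]
finger_gap: 29.7
grip_force: 0.0
```

```bash
python3 - <<'E'
from h import *
c=bot.get_calibration("wrist");p,d=bot.snapshot("wrist");W=wcloud(c,d)
np.savez("pics/w9.npz",p=p,d=d,**{k:np.array(v) for k,v in c.items()})
m=(W[...,0]>541.5)&(W[...,0]<547)&(W[...,2]>70)&(W[...,2]<95)&(W[...,1]>-88)&(W[...,1]<-18);k=W[m]
k=k[k[:,2]>np.percentile(k[:,2],30)];print("strap slope",np.polyfit(k[:,1],k[:,2],1),len(k))
m=(p.max(2)<60)&(W[...,0]>550)&(W[...,0]<580)&(abs(W[...,1]+53)<30)&(W[...,2]>85)&(W[...,2]<125);print("cap front",m.sum(),W[m].min(0).round(),W[m].max(0).round())
m=(W[...,0]>570)&(W[...,0]<620)&(abs(W[...,1]+53)<30)&(W[...,2]>105)
k=W[m];print("roof",len(k),k.min(0).round(),k.max(0).round(),np.polyfit(k[:,0],k[:,2],1))
strapcheck()
E
```

```text
strap slope [-1.68100048e-03  7.82730014e+01] 369
cap front 1298 [550. -80.  85.] [568. -23. 120.]
roof 4493 [570. -83. 120.] [603. -23. 135.] [  0.31817221 -59.11682474]
[459.3   5.1 129. ] [ 0.5 -0.3  0.6] 14.1667
-88 53 78.6 | -80 66 79.0 | -72 69 78.8 | -64 68 78.9 | -56 72 78.9 | -48 69 78.8 | -40 75 79.0 | -32 69 79.4 | -24 50 79.2 | 
grip side 38 [642.   79.5 105.3] 109.7 38.0 110.0
```

The strap is level (slope -0.002), so it sits in its keeper. The cradle itself is nudged to about 0.3 rad, which I'll undo with the crank. I'll turn the tool 90° so the fingers close along x.

>>> jog_arm --commands '[{"dx": 0, "dy": 0, "dz": -0.4, "ax": 0, "ay": 0, "az": -1, "hand": 0}, {"dx": 0, "dy": 0, "dz": -0.4, "ax": 0, "ay": 0, "az": -1, "hand": 0}, {"dx": 0, "dy": 0, "dz": -0.4, "ax": 0, "ay": 0, "az": -1, "hand": 0}, {"dx": 0, "dy": 0, "dz": -0.4, "ax": 0, "ay": 0, "az": -1, "hand": 0}, {"dx": 0, "dy": 0, "dz": 0, "ax": 0, "ay": 0, "az": -1, "hand": 0}, {"dx": 0, "dy": 0, "dz": 0, "ax": 0, "ay": 0, "az": -1, "hand": 0}, {"dx": 0, "dy": 0, "dz": 0, "ax": 0, "ay": 0, "az": -1, "hand": 0}, {"dx": 0, "dy": 0, "dz": 0, "ax": 0, "ay": 0, "az": -1, "hand": 0}]'

```text
t: 14.88
tcp_pos: [459.7, 5.1, 166.4]
ee_rot: [[0.809, 0.587, -0.001], [0.587, -0.809, 0.0], [-0.001, -0.001, -1.0]]
ft_force: [-0.2, 0.1, 0.9]
finger_gap: 42.8
grip_force: 0.0
```

>>> jog_arm --commands '[{"dx": 0, "dy": 0, "dz": 0, "ax": 0, "ay": 0, "az": -1, "hand": 0}, {"dx": 0, "dy": 0, "dz": 0, "ax": 0, "ay": 0, "az": -1, "hand": 0}, {"dx": 0, "dy": 0, "dz": 0, "ax": 0, "ay": 0, "az": -1, "hand": 0}, {"dx": 0, "dy": 0, "dz": 0, "ax": 0, "ay": 0, "az": -1, "hand": 0}, {"dx": 0, "dy": 0, "dz": 0, "ax": 0, "ay": 0, "az": -1, "hand": 0}, {"dx": 0, "dy": 0, "dz": 0, "ax": 0, "ay": 0, "az": -1, "hand": 0}, {"dx": 0, "dy": 0, "dz": 0, "ax": 0, "ay": 0, "az": -1, "hand": 0}, {"dx": 0, "dy": 0, "dz": 0, "ax": 0, "ay": 0, "az": 0, "hand": 0}]'

```text
t: 15.55
tcp_pos: [459.5, 5.1, 166.4]
ee_rot: [[0.376, 0.927, -0.002], [0.927, -0.376, 0.0], [-0.001, -0.001, -1.0]]
ft_force: [-0.0, 1.4, 0.9]
finger_gap: 42.8
grip_force: 0.0
```

>>> jog_arm --commands '[{"dx": 0, "dy": 0, "dz": 0, "ax": 0, "ay": 0, "az": -0.93, "hand": 0}, {"dx": 0, "dy": 0, "dz": 0, "ax": 0, "ay": 0, "az": -0.93, "hand": 0}, {"dx": 0, "dy": 0, "dz": 0, "ax": 0, "ay": 0, "az": -0.93, "hand": 0}, {"dx": 0, "dy": 0, "dz": 0, "ax": 0, "ay": 0, "az": -0.93, "hand": 0}, {"dx": 0, "dy": 0, "dz": 0, "ax": 0, "ay": 0, "az": -0.93, "hand": 0}, {"dx": 0.8, "dy": 0.9, "dz": 0, "ax": 0, "ay": 0, "az": 0, "hand": 0}, {"dx": 0.8, "dy": 0.9, "dz": 0, "ax": 0, "ay": 0, "az": 0, "hand": 0}, {"dx": 0.8, "dy": 0.9, "dz": 0, "ax": 0, "ay": 0, "az": 0, "hand": 0}]'

```text
t: 16.22
tcp_pos: [528.4, 64.6, 166.7]
ee_rot: [[0.019, 1.0, -0.001], [1.0, -0.019, -0.0], [-0.0, -0.001, -1.0]]
ft_force: [0.6, -0.4, -0.1]
finger_gap: 42.6
grip_force: 0.0
```

>>> jog_arm --commands '[{"dx": 0.7, "dy": 0.9, "dz": 0, "ax": 0, "ay": 0, "az": 0, "hand": 0}, {"dx": 0, "dy": 0.9, "dz": 0, "ax": 0, "ay": 0, "az": 0, "hand": 0}, {"dx": 0, "dy": 0.9, "dz": 0, "ax": 0, "ay": 0, "az": 0, "hand": 0}, {"dx": 0, "dy": 0.9, "dz": 0, "ax": 0, "ay": 0, "az": 0, "hand": 0}, {"dx": 0, "dy": 0.5, "dz": 0, "ax": 0, "ay": 0, "az": 0, "hand": 0}, {"dx": 0, "dy": 0, "dz": 0, "ax": 0, "ay": 0, "az": 0, "hand": 0}, {"dx": 0, "dy": 0, "dz": 0, "ax": 0, "ay": 0, "az": 0, "hand": 0}]'

```text
t: 16.8
tcp_pos: [630.1, 80.1, 165.9]
ee_rot: [[0.017, 1.0, -0.002], [1.0, -0.017, -0.0], [-0.0, -0.002, -1.0]]
ft_force: [-1.0, 0.2, 0.8]
finger_gap: 42.4
grip_force: 0.0
```

```bash
cat >> h.py <<'E'
def grip():
    c=bot.get_calibration("wrist");p,d=bot.snapshot("wrist");W=wcloud(c,d);s=bot.read_state();print(np.round(s['tcp_pos'],1),np.round(s['ee_rot'],3).tolist(),np.round(s['ft_force'],1),s['t'],np.round(s['q'],2))
    m=(p.max(2)<80)&(W[...,0]>500)&(W[...,0]<670)&(W[...,1]>30)&(W[...,1]<120)&(W[...,2]>55)&(W[...,2]<150)
    k,lab,st,ce=cv2.connectedComponentsWithStats(m.astype(np.uint8))
    for i in range(1,k):
        if st[i,4]>40:
            q=W[lab==i];print(st[i].tolist(),np.median(q,0).round(1),np.percentile(q,3,axis=0).round(1),np.percentile(q,97,axis=0).round(1))
    return c,p,d,W
E
python3 -c "
from h import *
c,p,d,W=grip();np.savez('pics/w10.npz',p=p,d=d,W=W)
"
```

```text
[629.1  80.2 166.2] [[0.016, 1.0, -0.003], [1.0, -0.016, -0.0], [-0.0, -0.003, -1.0]] [-0.1  0.1 -0.7] 16.85 [0.06 0.42 1.42 0.   1.3  0.08]
[202, 156, 83, 93, 2208] [642.5  56.5 103.9] [583.1  31.1  78.2] [652.  109.8 106.9]
```

```bash
python3 - <<'E'
import numpy as np
w=np.load('pics/w10.npz');p,W=w['p'],w['W']
m=(p.max(2)<80)&(W[...,0]>615)&(W[...,0]<670)&(W[...,1]>42)&(W[...,1]<125)&(W[...,2]>85)&(W[...,2]<125)
for y in range(45,115,10):
    k=W[m&(abs(W[...,1]-y)<5)];print(y,len(k),np.percentile(k,[3,50,97],axis=0)[:,[0,2]].round(1).tolist() if len(k) else '')
E
```

```text
45 128 [[638.3, 100.8], [645.1, 104.9], [651.6, 106.7]]
55 169 [[638.3, 100.5], [645.0, 105.0], [651.5, 106.7]]
65 180 [[638.4, 100.8], [645.0, 104.8], [652.2, 106.6]]
75 190 [[638.5, 101.1], [645.0, 104.8], [652.1, 106.6]]
85 182 [[639.3, 102.0], [645.1, 104.8], [651.9, 106.3]]
95 195 [[639.2, 101.2], [645.7, 105.1], [652.6, 106.9]]
105 235 [[638.6, 101.2], [645.7, 105.6], [653.3, 107.5]]
```

>>> jog_arm --commands '[{"dx": 0.08, "dy": 0.64, "dz": 0.5, "ax": 0, "ay": 0, "az": 0, "hand": 0}, {"dx": 0, "dy": 0, "dz": 0.9, "ax": 0, "ay": 0, "az": 0, "hand": 0}, {"dx": 0, "dy": 0, "dz": 0.9, "ax": 0, "ay": 0, "az": 0, "hand": 0}, {"dx": 0, "dy": 0, "dz": 0.9, "ax": 0, "ay": 0, "az": 0, "hand": 0}, {"dx": 0, "dy": 0, "dz": 0.9, "ax": 0, "ay": 0, "az": 0, "hand": 0}, {"dx": 0, "dy": 0, "dz": 0.65, "ax": 0, "ay": 0, "az": 0, "hand": 0}, {"dx": 0, "dy": 0, "dz": 0, "ax": 0, "ay": 0, "az": 0, "hand": 0}, {"dx": 0, "dy": 0, "dz": 0, "ax": 0, "ay": 0, "az": 0, "hand": 0}]'

```text
t: 17.52
tcp_pos: [644.0, 81.9, 48.1]
ee_rot: [[0.016, 1.0, -0.003], [1.0, -0.016, -0.0], [-0.0, -0.003, -1.0]]
ft_force: [-0.1, -0.3, -0.0]
finger_gap: 42.8
grip_force: 0.0
```

>>> jog_arm --commands '[{"dx": 0, "dy": 0.04, "dz": 0, "ax": 0, "ay": 0, "az": 0, "hand": 1}, {"dx": 0, "dy": 0, "dz": 0, "ax": 0, "ay": 0, "az": 0, "hand": 1}, {"dx": 0, "dy": 0, "dz": 0, "ax": 0, "ay": 0, "az": 0, "hand": 1}, {"dx": 0, "dy": 0, "dz": 0, "ax": 0, "ay": 0, "az": 0, "hand": 1}, {"dx": 0, "dy": 0, "dz": 0, "ax": 0, "ay": 0, "az": 0, "hand": 1}]'

```text
t: 17.93
tcp_pos: [645.9, 82.1, 49.4]
ee_rot: [[0.015, 1.0, -0.001], [1.0, -0.015, 0.0], [0.0, -0.001, -1.0]]
ft_force: [-3.9, 1.0, 1.7]
finger_gap: 13.0
grip_force: 58.4
```

Gripped on the crank. Turn it back down to the upright stop first.

>>> jog_arm --commands '[{"dx": 0, "dy": 0.06, "dz": 0.25, "ax": 0, "ay": 0, "az": 0, "hand": 1}, {"dx": 0, "dy": 0.04, "dz": 0.25, "ax": 0, "ay": 0, "az": 0, "hand": 1}, {"dx": 0, "dy": 0.02, "dz": 0.2, "ax": 0, "ay": 0, "az": 0, "hand": 1}, {"dx": 0, "dy": 0, "dz": 0.1, "ax": 0, "ay": 0, "az": 0, "hand": 1}, {"dx": 0, "dy": 0, "dz": 0, "ax": 0, "ay": 0, "az": 0, "hand": 1}]'

```text
t: 18.35
tcp_pos: [648.3, 82.0, 33.0]
ee_rot: [[0.015, 1.0, -0.002], [1.0, -0.015, 0.0], [0.0, -0.002, -1.0]]
ft_force: [-13.6, -0.2, 23.1]
finger_gap: 12.9
grip_force: 61.1
```

```bash
cat >> h.py <<'E'
def cradle():
    s=bot.read_state();print(np.round(s['tcp_pos'],1),np.round(s['ft_force'],1),s['t'])
    for n in("top","side"):
        p,d=bot.snapshot(n);W=world(bot.get_calibration(n),d)
        m=(abs(W[...,0]-587)<60)&(abs(W[...,1]+53)<30)&(W[...,2]>105);k=W[m]
        if len(k)>20:
            l=k[(k[:,0]>580)&(k[:,0]<625)]
            if len(l)>10: print(n,"roof",len(l),np.median(l,0).round(1),"slope",np.polyfit(l[:,0],l[:,2],1)[0].round(3),"xmin",l[:,0].min().round())
        m=(p.max(2)<70)&(W[...,0]>535)&(W[...,0]<585)&(abs(W[...,1]+53)<32)&(W[...,2]>80)&(W[...,2]<126);k=W[m]
        if len(k): print(n,"cap",len(k),k.min(0).round(),k.max(0).round(),np.median(k,0).round())
        m=(W[...,0]>538)&(W[...,0]<549)&(W[...,2]>60)&(W[...,2]<110)&(W[...,1]>-95)&(W[...,1]<-15)
        k=W[m]
        if len(k)>5: print(n,"strap",len(k),np.polyfit(k[:,1],k[:,2],1).round(3))
        np.savez(f"pics/{n}_{s['t']:.1f}.npz",p=p,d=d)
E
python3 -c "
from h import *
cradle()"
```

```text
[648.3  82.   33. ] [-13.6  -0.2  23.1] 18.35
top roof 281 [601.  -53.  122.9] slope 0.004 xmin 580.0
top cap 95 [556. -75.  86.] [577. -24. 122.] [566. -51. 114.]
top strap 66 [2.7000e-02 8.5976e+01]
side roof 121 [601.7 -51.4 126.7] slope 0.005 xmin 581.0
side cap 31 [559. -66. 101.] [571. -27. 122.] [567. -40. 117.]
side strap 30 [4.4000e-02 8.9783e+01]
```

```bash
python3 - <<'E'
from h import *
for n in("top","side"):
    w=np.load(f"pics/{n}_18.4.npz") if __import__('os').path.exists(f"pics/{n}_18.4.npz") else np.load(f"pics/{n}_18.3.npz")
    W=world(bot.get_calibration(n),w['d'])
    for yy in range(-104,14,8):
        m=(abs(W[...,1]-yy)<4)&(W[...,0]>536)&(W[...,0]<550)&(W[...,2]>60)&(W[...,2]<110)
        if m.any(): print(n,yy,m.sum(),np.sort(W[m][:,2])[::-1][:4].round(),end=' | ')
    print()
E
```

```text
top -104 13 [91. 91. 88. 88.] | top -96 10 [89. 89. 87. 87.] | top -88 13 [90. 90. 89. 89.] | top -80 8 [92. 91. 87. 87.] | top -72 6 [91. 90. 88. 84.] | top -64 8 [91. 90. 90. 89.] | top -56 9 [91. 90. 89. 88.] | top -48 5 [91. 89. 87. 80.] | top -40 6 [91. 89. 88. 81.] | top -32 5 [93. 88. 80. 79.] | top -24 3 [92. 91. 83.] | 
side -104 4 [94. 92. 87. 86.] | side -96 4 [94. 92. 87. 82.] | side -88 6 [93. 92. 85. 81.] | side -72 3 [96. 93. 92.] | side -64 6 [93. 91. 87. 83.] | side -56 1 [93.] | side -48 2 [92. 91.] | side -40 5 [92. 89. 84. 77.] | side -32 2 [95. 89.] | side -24 1 [91.] | side -16 4 [93. 92. 90. 84.] | side -8 9 [91. 89. 89. 86.] | side 0 5 [90. 89. 86. 84.] | side 8 1 [86.] |
```

The roof slope is 0.004, the strap's top edge is level at z=91, and the cap front is at x≈557, still at the rear rails. So the cradle is upright, the strap is shut and the jar is fully in. Now I'll crank over.

>>> jog_arm --commands '[{"dx": 0, "dy": -0.12, "dz": -0.55, "ax": 0, "ay": 0, "az": 0, "hand": 1}, {"dx": 0, "dy": -0.13, "dz": -0.45, "ax": 0, "ay": 0, "az": 0, "hand": 1}, {"dx": 0, "dy": -0.22, "dz": -0.41, "ax": 0, "ay": 0, "az": 0, "hand": 1}, {"dx": 0, "dy": -0.3, "dz": -0.37, "ax": 0, "ay": 0, "az": 0, "hand": 1}, {"dx": 0, "dy": 0, "dz": 0, "ax": 0, "ay": 0, "az": 0, "hand": 1}]'

```text
t: 18.87
tcp_pos: [631.0, 82.2, 75.7]
ee_rot: [[0.015, 1.0, 0.003], [1.0, -0.015, 0.0], [0.0, 0.003, -1.0]]
ft_force: [-0.9, 0.4, 2.9]
finger_gap: 13.0
grip_force: 60.2
```

>>> jog_arm --commands '[{"dx": 0, "dy": -0.37, "dz": -0.3, "ax": 0, "ay": 0, "az": 0, "hand": 1}, {"dx": 0, "dy": -0.41, "dz": -0.22, "ax": 0, "ay": 0, "az": 0, "hand": 1}, {"dx": 0, "dy": -0.45, "dz": -0.13, "ax": 0, "ay": 0, "az": 0, "hand": 1}, {"dx": 0, "dy": -0.47, "dz": -0.05, "ax": 0, "ay": 0, "az": 0, "hand": 1}, {"dx": 0, "dy": -0.47, "dz": 0.05, "ax": 0, "ay": 0, "az": 0, "hand": 1}, {"dx": 0, "dy": 0, "dz": 0, "ax": 0, "ay": 0, "az": 0, "hand": 1}]'

```text
t: 19.37
tcp_pos: [576.3, 82.9, 92.3]
ee_rot: [[0.015, 1.0, 0.004], [1.0, -0.015, -0.0], [-0.0, 0.004, -1.0]]
ft_force: [-2.3, -0.3, 13.6]
finger_gap: 13.0
grip_force: 61.4
```

>>> jog_arm --commands '[{"dx": 0, "dy": -0.45, "dz": 0.11, "ax": 0, "ay": 0, "az": 0, "hand": 1}, {"dx": 0, "dy": -0.41, "dz": 0.21, "ax": 0, "ay": 0, "az": 0, "hand": 1}, {"dx": 0, "dy": -0.37, "dz": 0.3, "ax": 0, "ay": 0, "az": 0, "hand": 1}, {"dx": 0, "dy": -0.3, "dz": 0.37, "ax": 0, "ay": 0, "az": 0, "hand": 1}, {"dx": 0, "dy": 0, "dz": 0, "ax": 0, "ay": 0, "az": 0, "hand": 1}]'

```text
t: 19.78
tcp_pos: [535.9, 83.3, 64.3]
ee_rot: [[0.015, 1.0, -0.002], [1.0, -0.015, -0.0], [-0.001, -0.002, -1.0]]
ft_force: [-1.4, -0.5, -1.9]
finger_gap: 13.3
grip_force: 59.8
```

>>> jog_arm --commands '[{"dx": 0, "dy": -0.15, "dz": 0.38, "ax": 0, "ay": 0, "az": 0, "hand": 1}, {"dx": 0, "dy": -0.1, "dz": 0.43, "ax": 0, "ay": 0, "az": 0, "hand": 1}, {"dx": 0, "dy": -0.03, "dz": 0.4, "ax": 0, "ay": 0, "az": 0, "hand": 1}, {"dx": 0, "dy": 0, "dz": 0.15, "ax": 0, "ay": 0, "az": 0, "hand": 1}, {"dx": 0, "dy": 0, "dz": 0, "ax": 0, "ay": 0, "az": 0, "hand": 1}, {"dx": 0, "dy": 0, "dz": 0, "ax": 0, "ay": 0, "az": 0, "hand": 1}]'

```text
t: 20.28
tcp_pos: [528.0, 83.4, 33.0]
ee_rot: [[0.015, 1.0, -0.005], [1.0, -0.015, -0.001], [-0.001, -0.005, -1.0]]
ft_force: [-10.9, -0.1, 23.4]
finger_gap: 12.9
grip_force: 62.6
```

That is the inverted stop: z=33.0, x=528, 23 N. Hold for over 2 s.

>>> jog_arm --commands '[{"dx": 0, "dy": 0, "dz": 0, "ax": 0, "ay": 0, "az": 0, "hand": 1}, {"dx": 0, "dy": 0, "dz": 0, "ax": 0, "ay": 0, "az": 0, "hand": 1}, {"dx": 0, "dy": 0, "dz": 0, "ax": 0, "ay": 0, "az": 0, "hand": 1}, {"dx": 0, "dy": 0, "dz": 0, "ax": 0, "ay": 0, "az": 0, "hand": 1}, {"dx": 0, "dy": 0, "dz": 0, "ax": 0, "ay": 0, "az": 0, "hand": 1}, {"dx": 0, "dy": 0, "dz": 0, "ax": 0, "ay": 0, "az": 0, "hand": 1}, {"dx": 0, "dy": 0, "dz": 0, "ax": 0, "ay": 0, "az": 0, "hand": 1}, {"dx": 0, "dy": 0, "dz": 0, "ax": 0, "ay": 0, "az": 0, "hand": 1}]'

```text
t: 20.95
tcp_pos: [528.0, 83.4, 33.0]
ee_rot: [[0.015, 1.0, -0.005], [1.0, -0.015, -0.001], [-0.001, -0.005, -1.0]]
ft_force: [-10.1, -0.9, 22.6]
finger_gap: 13.1
grip_force: 62.6
```

>>> jog_arm --commands '[{"dx": 0, "dy": 0, "dz": 0, "ax": 0, "ay": 0, "az": 0, "hand": 1}, {"dx": 0, "dy": 0, "dz": 0, "ax": 0, "ay": 0, "az": 0, "hand": 1}, {"dx": 0, "dy": 0, "dz": 0, "ax": 0, "ay": 0, "az": 0, "hand": 1}, {"dx": 0, "dy": 0, "dz": 0, "ax": 0, "ay": 0, "az": 0, "hand": 1}, {"dx": 0, "dy": 0, "dz": 0, "ax": 0, "ay": 0, "az": 0, "hand": 1}, {"dx": 0, "dy": 0, "dz": 0, "ax": 0, "ay": 0, "az": 0, "hand": 1}, {"dx": 0, "dy": 0, "dz": 0, "ax": 0, "ay": 0, "az": 0, "hand": 1}, {"dx": 0, "dy": 0, "dz": 0, "ax": 0, "ay": 0, "az": 0, "hand": 1}]'

```text
t: 21.62
tcp_pos: [528.0, 83.4, 33.0]
ee_rot: [[0.015, 1.0, -0.005], [1.0, -0.015, -0.001], [-0.001, -0.005, -1.0]]
ft_force: [-11.0, -0.3, 22.6]
finger_gap: 12.7
grip_force: 62.6
```

>>> jog_arm --commands '[{"dx": 0, "dy": 0, "dz": 0, "ax": 0, "ay": 0, "az": 0, "hand": 1}, {"dx": 0, "dy": 0, "dz": 0, "ax": 0, "ay": 0, "az": 0, "hand": 1}, {"dx": 0, "dy": 0, "dz": 0, "ax": 0, "ay": 0, "az": 0, "hand": 1}, {"dx": 0, "dy": 0, "dz": 0, "ax": 0, "ay": 0, "az": 0, "hand": 1}, {"dx": 0, "dy": 0, "dz": 0, "ax": 0, "ay": 0, "az": 0, "hand": 1}, {"dx": 0, "dy": 0, "dz": 0, "ax": 0, "ay": 0, "az": 0, "hand": 1}, {"dx": 0, "dy": 0, "dz": 0, "ax": 0, "ay": 0, "az": 0, "hand": 1}, {"dx": 0, "dy": 0, "dz": 0, "ax": 0, "ay": 0, "az": 0, "hand": 1}]'

```text
t: 22.28
tcp_pos: [528.1, 83.4, 33.0]
ee_rot: [[0.015, 1.0, -0.005], [1.0, -0.015, -0.001], [-0.001, -0.005, -1.0]]
ft_force: [-11.3, -0.1, 23.5]
finger_gap: 12.7
grip_force: 62.6
```

>>> jog_arm --commands '[{"dx": 0, "dy": 0, "dz": 0, "ax": 0, "ay": 0, "az": 0, "hand": 1}, {"dx": 0, "dy": 0, "dz": 0, "ax": 0, "ay": 0, "az": 0, "hand": 1}, {"dx": 0, "dy": 0, "dz": 0, "ax": 0, "ay": 0, "az": 0, "hand": 1}, {"dx": 0, "dy": 0, "dz": 0, "ax": 0, "ay": 0, "az": 0, "hand": 1}, {"dx": 0, "dy": 0, "dz": 0, "ax": 0, "ay": 0, "az": 0, "hand": 1}]'

```text
t: 22.7
tcp_pos: [528.0, 83.4, 33.0]
ee_rot: [[0.015, 1.0, -0.005], [1.0, -0.015, -0.001], [-0.001, -0.005, -1.0]]
ft_force: [-10.3, -0.9, 22.6]
finger_gap: 12.8
grip_force: 62.6
```

```bash
python3 - <<'E'
from h import *
s=bot.read_state();print(s['t'])
for n in("top","side"):
    p,d=bot.snapshot(n);W=world(bot.get_calibration(n),d)
    m=(abs(W[...,0]-587)<50)&(abs(W[...,1]+53)<30)&(W[...,2]>90);k=W[m];print(n,len(k),np.median(k,0).round(),"slope",np.polyfit(k[:,0],k[:,2],1)[0].round(3),k.min(0).round(),k.max(0).round())
    for yy in range(-110,10,12):
        m=(abs(W[...,1]-yy)<6)&(W[...,0]>622)&(W[...,0]<638)&(W[...,2]>60)&(W[...,2]<115)
        if m.any(): print(yy,m.sum(),np.sort(W[m][:,2])[::-1][:3].round(),end=' | ')
    print()
E
```

```text
22.7
top 540 [580. -53. 123.] slope 0.086 [545. -83.  90.] [621. -23. 131.]
-110 6 [89. 87. 84.] | -98 6 [93. 89. 87.] | -14 11 [96. 96. 94.] | -2 18 [100.  96.  96.] | 
side 118 [610. -41. 126.] slope -0.579 [587. -82.  91.] [630. -23. 133.]
-62 1 [113.] | -50 3 [93. 84. 76.] | -38 7 [101.  95.  95.] | -26 3 [93. 91. 85.] | -14 20 [101.  97.  97.] | -2 8 [93. 90. 88.] |
```

Held for 2.4 s at the stop, and the floor's underside lies on top at z≈123. Turn back.

>>> jog_arm --commands '[{"dx": 0, "dy": 0.05, "dz": -0.6, "ax": 0, "ay": 0, "az": 0, "hand": 1}, {"dx": 0, "dy": 0.13, "dz": -0.45, "ax": 0, "ay": 0, "az": 0, "hand": 1}, {"dx": 0, "dy": 0.22, "dz": -0.41, "ax": 0, "ay": 0, "az": 0, "hand": 1}, {"dx": 0, "dy": 0.3, "dz": -0.37, "ax": 0, "ay": 0, "az": 0, "hand": 1}, {"dx": 0, "dy": 0, "dz": 0, "ax": 0, "ay": 0, "az": 0, "hand": 1}]'

```text
t: 23.22
tcp_pos: [547.9, 83.2, 78.2]
ee_rot: [[0.015, 1.0, -0.002], [1.0, -0.015, -0.0], [-0.0, -0.002, -1.0]]
ft_force: [-6.6, -0.7, 11.4]
finger_gap: 13.1
grip_force: 61.4
```

>>> jog_arm --commands '[{"dx": 0, "dy": 0.39, "dz": -0.27, "ax": 0, "ay": 0, "az": 0, "hand": 1}, {"dx": 0, "dy": 0.42, "dz": -0.2, "ax": 0, "ay": 0, "az": 0, "hand": 1}, {"dx": 0, "dy": 0.45, "dz": -0.13, "ax": 0, "ay": 0, "az": 0, "hand": 1}, {"dx": 0, "dy": 0.47, "dz": -0.02, "ax": 0, "ay": 0, "az": 0, "hand": 1}, {"dx": 0, "dy": 0.47, "dz": 0.07, "ax": 0, "ay": 0, "az": 0, "hand": 1}, {"dx": 0, "dy": 0, "dz": 0, "ax": 0, "ay": 0, "az": 0, "hand": 1}]'

```text
t: 23.72
tcp_pos: [606.9, 82.5, 90.7]
ee_rot: [[0.015, 1.0, 0.004], [1.0, -0.015, 0.0], [0.0, 0.004, -1.0]]
ft_force: [4.6, -0.2, 3.9]
finger_gap: 13.2
grip_force: 60.7
```

>>> jog_arm --commands '[{"dx": 0, "dy": 0.4, "dz": 0.2, "ax": 0, "ay": 0, "az": 0, "hand": 1}, {"dx": 0, "dy": 0.39, "dz": 0.27, "ax": 0, "ay": 0, "az": 0, "hand": 1}, {"dx": 0, "dy": 0.33, "dz": 0.34, "ax": 0, "ay": 0, "az": 0, "hand": 1}, {"dx": 0, "dy": 0.26, "dz": 0.4, "ax": 0, "ay": 0, "az": 0, "hand": 1}, {"dx": 0, "dy": 0, "dz": 0, "ax": 0, "ay": 0, "az": 0, "hand": 1}]'

```text
t: 24.13
tcp_pos: [642.2, 82.1, 59.3]
ee_rot: [[0.015, 1.0, 0.006], [1.0, -0.015, 0.0], [0.0, 0.006, -1.0]]
ft_force: [5.5, 0.9, -0.6]
finger_gap: 13.4
grip_force: 60.3
```

>>> jog_arm --commands '[{"dx": 0, "dy": 0.15, "dz": 0.4, "ax": 0, "ay": 0, "az": 0, "hand": 1}, {"dx": 0, "dy": 0.08, "dz": 0.4, "ax": 0, "ay": 0, "az": 0, "hand": 1}, {"dx": 0, "dy": 0.02, "dz": 0.3, "ax": 0, "ay": 0, "az": 0, "hand": 1}, {"dx": 0, "dy": 0, "dz": 0.12, "ax": 0, "ay": 0, "az": 0, "hand": 1}, {"dx": 0, "dy": 0, "dz": 0, "ax": 0, "ay": 0, "az": 0, "hand": 1}, {"dx": 0, "dy": 0, "dz": 0, "ax": 0, "ay": 0, "az": 0, "hand": 1}]'

```text
t: 24.63
tcp_pos: [648.1, 82.1, 33.2]
ee_rot: [[0.015, 1.0, 0.008], [1.0, -0.015, 0.0], [0.0, 0.008, -1.0]]
ft_force: [1.1, -0.0, 19.7]
finger_gap: 12.9
grip_force: 62.3
```

```bash
python3 -c "
from h import *
cradle()"
```

```text
[648.1  82.1  33.2] [ 1.1 -0.  19.7] 24.6333
top roof 282 [601.2 -53.3 123.3] slope -0.013 xmin 580.0
top cap 154 [547. -83. 102.] [574. -22. 121.] [562. -51. 115.]
top strap 87 [5.7000e-02 8.9144e+01]
side roof 114 [602.2 -51.6 126.9] slope -0.005 xmin 580.0
side cap 56 [551. -66. 100.] [571. -23. 123.] [562. -38. 117.]
side strap 32 [8.000e-02 9.309e+01]
```

```bash
python3 - <<'E'
from h import *
for n in("top","side"):
    w=np.load(f"pics/{n}_24.6.npz")
    W=world(bot.get_calibration(n),w['d'])
    for yy in range(-104,14,8):
        m=(abs(W[...,1]-yy)<4)&(W[...,0]>534)&(W[...,0]<547)&(W[...,2]>60)&(W[...,2]<125)
        if m.any(): print(n,yy,m.sum(),np.sort(W[m][:,2])[::-1][:4].round(),end=' | ')
    print()
E
```

```text
top -104 13 [93. 91. 89. 89.] | top -96 10 [91. 90. 89. 88.] | top -88 11 [90. 90. 90. 88.] | top -80 8 [91. 89. 89. 88.] | top -72 7 [91. 90. 88. 88.] | top -64 9 [90. 90. 89. 88.] | top -56 10 [112.  91.  90.  89.] | top -48 10 [107. 105.  94.  92.] | top -40 9 [94. 92. 91. 87.] | top -32 5 [92. 90. 80. 79.] | top -24 3 [93. 92. 82.] | 
side -104 2 [93. 89.] | side -96 3 [89. 84. 82.] | side -88 5 [95. 85. 82. 79.] | side -80 2 [95. 91.] | side -72 2 [93. 91.] | side -64 6 [93. 91. 85. 81.] | side -56 1 [93.] | side -48 1 [93.] | side -40 4 [92. 92. 86. 80.] | side -32 3 [94. 87. 79.] | side -24 2 [97. 92.] | side -16 4 [93. 91. 88. 82.] | side -8 9 [93. 90. 87. 82.] | side 0 7 [92. 90. 89. 89.] | side 8 3 [88. 85. 80.] |
```

>>> jog_arm --commands '[{"dx": 0, "dy": 0, "dz": -0.16, "ax": 0, "ay": 0, "az": 0, "hand": 1}, {"dx": 0, "dy": 0, "dz": 0, "ax": 0, "ay": 0, "az": 0, "hand": 0}, {"dx": 0, "dy": 0, "dz": 0, "ax": 0, "ay": 0, "az": 0, "hand": 0}, {"dx": 0, "dy": 0, "dz": 0, "ax": 0, "ay": 0, "az": 0, "hand": 0}, {"dx": 0, "dy": 0, "dz": 0, "ax": 0, "ay": 0, "az": 0, "hand": 0}]'

```text
t: 25.15
tcp_pos: [642.5, 81.8, 32.1]
ee_rot: [[0.015, 1.0, -0.004], [1.0, -0.015, -0.0], [-0.0, -0.004, -1.0]]
ft_force: [-0.8, -0.3, 0.2]
finger_gap: 42.8
grip_force: 0.0
```

The strap's top edge is still level. Retreat straight up and make the final check.

>>> jog_arm --commands '[{"dx": 0, "dy": 0.1, "dz": -0.6, "ax": 0, "ay": 0, "az": 0, "hand": 0}, {"dx": 0, "dy": 0, "dz": -1, "ax": 0, "ay": 0, "az": 0, "hand": 0}, {"dx": 0, "dy": 0, "dz": -1, "ax": 0, "ay": 0, "az": 0, "hand": 0}, {"dx": 0, "dy": 0, "dz": -1, "ax": 0, "ay": 0, "az": 0, "hand": 0}, {"dx": 0, "dy": 0, "dz": -1, "ax": 0, "ay": 0, "az": 0, "hand": 0}, {"dx": 0, "dy": 0, "dz": -1, "ax": 0, "ay": 0, "az": 0, "hand": 0}, {"dx": 0, "dy": 0, "dz": 0, "ax": 0, "ay": 0, "az": 0, "hand": 0}, {"dx": 0, "dy": 0, "dz": 0, "ax": 0, "ay": 0, "az": 0, "hand": 0}]'

```text
t: 25.82
tcp_pos: [647.5, 82.0, 174.7]
ee_rot: [[0.015, 1.0, 0.002], [1.0, -0.015, 0.0], [0.0, 0.002, -1.0]]
ft_force: [0.7, 0.7, -0.7]
finger_gap: 42.9
grip_force: 0.0
```

```bash
python3 - <<'E'
from h import *
cradle();c,p,d,W=grip()
m=(p.max(2)<80)&(W[...,0]>615)&(W[...,0]<675)&(W[...,1]>45)&(W[...,1]<105)&(W[...,2]>65)&(W[...,2]<125);print("grip",np.percentile(W[m],[3,50,97],axis=0).round(1).tolist())
a=np.load("pics/top0.npz");b,bd=bot.snapshot("top")
df=cv2.absdiff(cv2.GaussianBlur(a['p'],(5,5),0),cv2.GaussianBlur(b,(5,5),0)).max(2)>50
k,l,st,ce=cv2.connectedComponentsWithStats(df.astype(np.uint8));print([s.tolist() for s in st[1:] if s[4]>15 and s[1]<255])
E
```

```text
[647.5  82.  174.7] [ 0.7  0.7 -0.7] 25.8167
top roof 260 [600.5 -53.8 123.4] slope 0.009 xmin 580.0
top cap 153 [545. -82.  99.] [574. -28. 122.] [561. -52. 114.]
top strap 83 [6.7000e-02 9.0111e+01]
side roof 117 [600.3 -53.3 127.2] slope 0.023 xmin 580.0
side cap 59 [550. -69. 100.] [572. -22. 121.] [563. -39. 116.]
side strap 36 [3.8000e-02 8.9996e+01]
[645.4  81.8 171.6] [[0.015, 1.0, -0.004], [1.0, -0.015, -0.0], [-0.0, -0.004, -1.0]] [ 0.3  0.3 -0. ] 25.9667 [0.06 0.44 1.38 0.   1.33 0.08]
[189, 153, 80, 88, 1955] [644.9  53.8  88. ] [582.9  31.1  76.5] [654.7 109.6  91.2]
grip [[641.5, 47.2, 84.3], [648.3, 77.4, 88.5], [655.6, 103.7, 90.4]]
[[138, 63, 162, 321, 19460], [274, 177, 18, 11, 159], [320, 182, 17, 16, 137], [277, 197, 22, 21, 316], [427, 246, 9, 3, 19]]
```

The arm was still settling, so I'll re-measure the crank height.

>>> jog_arm --commands '[{"dx": 0, "dy": 0, "dz": 0, "ax": 0, "ay": 0, "az": 0, "hand": 0}, {"dx": 0, "dy": 0, "dz": 0, "ax": 0, "ay": 0, "az": 0, "hand": 0}, {"dx": 0, "dy": 0, "dz": 0, "ax": 0, "ay": 0, "az": 0, "hand": 0}]'

```text
t: 26.27
tcp_pos: [646.6, 81.9, 172.6]
ee_rot: [[0.015, 1.0, -0.002], [1.0, -0.015, -0.0], [-0.0, -0.002, -1.0]]
ft_force: [0.1, -0.2, -0.6]
finger_gap: 42.6
grip_force: 0.0
```

```bash
python3 - <<'E'
from h import *
for i in range(2):
    c,p,d,W=grip()
    m=(p.max(2)<80)&(W[...,0]>615)&(W[...,0]<675)&(W[...,1]>45)&(W[...,1]<105)&(W[...,2]>65)&(W[...,2]<125);print("grip",np.percentile(W[m],[3,50,97],axis=0).round(1).tolist())
    m=(W[...,0]>575)&(W[...,0]<620)&(abs(W[...,1]+53)<33)&(W[...,2]>110)&(W[...,2]<140);k=W[m]
    if len(k)>50: print("roof",len(k),np.polyfit(k[:,0],k[:,2],1))
    m=(abs(W[...,2])<8)&(W[...,1]>100)&(W[...,1]<200);print("bench",np.median(W[m],0).round(1))
E
```

```text
[646.7  81.9 172.9] [[0.015, 1.0, -0.001], [1.0, -0.015, -0.0], [-0.0, -0.001, -1.0]] [ 0.3 -0.   0. ] 26.3167 [0.06 0.43 1.38 0.   1.33 0.08]
[188, 153, 80, 87, 1929] [644.9  53.1  88. ] [582.7  31.   76.9] [654.8 109.3  91.2]
grip [[641.6, 47.2, 84.8], [648.3, 76.6, 88.5], [654.8, 103.7, 90.5]]
roof 668 [2.95033222e-02 1.08160994e+02]
bench [6.303e+02 1.597e+02 4.000e-01]
[646.8  81.9 173.1] [[0.015, 1.0, -0.001], [1.0, -0.015, -0.0], [-0.0, -0.001, -1.0]] [ 0.3 -0.4 -0.1] 26.3667 [0.06 0.43 1.38 0.   1.33 0.08]
[188, 153, 80, 86, 1943] [644.9  53.2  88.1] [583.1  30.8  77. ] [654.9 109.4  91.2]
grip [[641.6, 47.0, 84.2], [648.4, 76.5, 88.5], [655.0, 103.6, 90.4]]
roof 661 [3.22047895e-02 1.06518350e+02]
bench [6.302e+02 1.597e+02 4.000e-01]
```

The roof slope is 0.03 and the grip is about 2.5 mm high, so my lift before releasing raised it by about 0.04 rad. I'll press the grip down onto the stop with shut fingertips.

>>> jog_arm --commands '[{"dx": 0, "dy": 0.05, "dz": 0, "ax": 0, "ay": 0, "az": 0, "hand": 1}, {"dx": 0, "dy": 0, "dz": 0.5, "ax": 0, "ay": 0, "az": 0, "hand": 1}, {"dx": 0, "dy": 0, "dz": 1, "ax": 0, "ay": 0, "az": 0, "hand": 1}, {"dx": 0, "dy": 0, "dz": 1, "ax": 0, "ay": 0, "az": 0, "hand": 1}, {"dx": 0, "dy": 0, "dz": 1, "ax": 0, "ay": 0, "az": 0, "hand": 1}, {"dx": 0, "dy": 0, "dz": 0.7, "ax": 0, "ay": 0, "az": 0, "hand": 1}, {"dx": 0, "dy": 0, "dz": 0.1, "ax": 0, "ay": 0, "az": 0, "hand": 1}, {"dx": 0, "dy": 0, "dz": 0, "ax": 0, "ay": 0, "az": 0, "hand": 1}]'

```text
t: 27.03
tcp_pos: [647.2, 81.8, 64.7]
ee_rot: [[0.015, 1.0, -0.003], [1.0, -0.015, -0.0], [-0.0, -0.003, -1.0]]
ft_force: [0.1, 0.1, 0.8]
finger_gap: -0.3
grip_force: 0.0
```

>>> jog_arm --commands '[{"dx": 0, "dy": 0, "dz": 0.12, "ax": 0, "ay": 0, "az": 0, "hand": 1}, {"dx": 0, "dy": 0, "dz": 0.12, "ax": 0, "ay": 0, "az": 0, "hand": 1}, {"dx": 0, "dy": 0, "dz": 0, "ax": 0, "ay": 0, "az": 0, "hand": 1}]'

```text
t: 27.28
tcp_pos: [649.0, 81.9, 61.0]
ee_rot: [[0.015, 1.0, 0.002], [1.0, -0.015, 0.0], [0.0, 0.002, -1.0]]
ft_force: [0.5, 0.2, 0.7]
finger_gap: -0.1
grip_force: 0.0
```

>>> jog_arm --commands '[{"dx": 0, "dy": 0, "dz": 0.12, "ax": 0, "ay": 0, "az": 0, "hand": 1}, {"dx": 0, "dy": 0, "dz": 0.12, "ax": 0, "ay": 0, "az": 0, "hand": 1}, {"dx": 0, "dy": 0, "dz": 0.08, "ax": 0, "ay": 0, "az": 0, "hand": 1}, {"dx": 0, "dy": 0, "dz": 0, "ax": 0, "ay": 0, "az": 0, "hand": 1}]'

```text
t: 27.62
tcp_pos: [652.5, 82.0, 57.1]
ee_rot: [[0.015, 1.0, 0.01], [1.0, -0.015, 0.0], [0.0, 0.01, -1.0]]
ft_force: [-0.7, -0.2, 17.6]
finger_gap: -0.4
grip_force: 8.6
```

>>> jog_arm --commands '[{"dx": 0, "dy": -0.12, "dz": 0.05, "ax": 0, "ay": 0, "az": 0, "hand": 1}, {"dx": 0, "dy": 0, "dz": 0.06, "ax": 0, "ay": 0, "az": 0, "hand": 1}, {"dx": 0, "dy": 0, "dz": 0, "ax": 0, "ay": 0, "az": 0, "hand": 1}]'

```text
t: 27.87
tcp_pos: [651.5, 82.1, 56.7]
ee_rot: [[0.015, 1.0, 0.015], [1.0, -0.015, 0.0], [0.001, 0.015, -1.0]]
ft_force: [-1.3, -1.1, 25.2]
finger_gap: 0.2
grip_force: 13.0
```

>>> jog_arm --commands '[{"dx": 0, "dy": 0, "dz": -0.6, "ax": 0, "ay": 0, "az": 0, "hand": 1}, {"dx": 0, "dy": 0, "dz": -1, "ax": 0, "ay": 0, "az": 0, "hand": 1}, {"dx": 0, "dy": 0, "dz": -1, "ax": 0, "ay": 0, "az": 0, "hand": 1}, {"dx": 0, "dy": 0, "dz": -1, "ax": 0, "ay": 0, "az": 0, "hand": 1}, {"dx": 0, "dy": 0, "dz": -1, "ax": 0, "ay": 0, "az": 0, "hand": 1}, {"dx": 0, "dy": 0, "dz": 0, "ax": 0, "ay": 0, "az": 0, "hand": 1}, {"dx": 0, "dy": 0, "dz": 0, "ax": 0, "ay": 0, "az": 0, "hand": 1}, {"dx": 0, "dy": 0, "dz": 0, "ax": 0, "ay": 0, "az": 0, "hand": 1}]'

```text
t: 28.53
tcp_pos: [644.8, 81.9, 164.1]
ee_rot: [[0.015, 1.0, -0.0], [1.0, -0.015, -0.0], [-0.0, -0.0, -1.0]]
ft_force: [0.1, 0.1, 0.3]
finger_gap: 0.3
grip_force: 0.0
```

```bash
python3 - <<'E'
from h import *
c,p,d,W=grip()
m=(p.max(2)<80)&(W[...,0]>615)&(W[...,0]<675)&(W[...,1]>45)&(W[...,1]<105)&(W[...,2]>65)&(W[...,2]<125);print("grip",np.percentile(W[m],[3,50,97],axis=0).round(1).tolist())
m=(W[...,0]>575)&(W[...,0]<620)&(abs(W[...,1]+53)<33)&(W[...,2]>110)&(W[...,2]<140);k=W[m];print("roof",len(k),np.polyfit(k[:,0],k[:,2],1))
a=np.load("pics/side0.npz");C=bot.get_calibration("side");b,bd=bot.snapshot("side")
for P,D in((a['p'],a['d']),(b,bd)):
    V=world(C,D);m=(P.max(2)<95)&(V[...,0]>625)&(V[...,0]<670)&(V[...,1]>40)&(V[...,1]<110)&(V[...,2]>60)&(V[...,2]<120);v,u=np.nonzero(m)
    print("side grip rows",len(v),v.mean().round(2),u.mean().round(2),np.median(V[m],0).round(1))
cradle()
E
```

```text
[644.2  81.9 163.3] [[0.015, 1.0, -0.002], [1.0, -0.015, -0.0], [-0.0, -0.002, -1.0]] [ 0.8  0.  -0.3] 28.5833 [0.06 0.44 1.39 0.   1.31 0.08]
[187, 154, 83, 90, 1978] [644.9  57.2  86.5] [582.3  31.4  76.2] [654.8 109.8  90.9]
grip [[641.0, 47.2, 81.4], [648.3, 76.7, 86.8], [655.6, 103.7, 88.8]]Traceback (most recent call last):
  File "<stdin>", line 4, in <module>
    raise TypeError("expected non-empty vector for x")
TypeError: expected non-empty vector for x
```

```bash
python3 - <<'E'
from h import *
a=np.load("pics/side0.npz");C=bot.get_calibration("side");b,bd=bot.snapshot("side")
for P,D in((a['p'],a['d']),(b,bd)):
    V=world(C,D);m=(P.max(2)<95)&(V[...,0]>625)&(V[...,0]<670)&(V[...,1]>40)&(V[...,1]<110)&(V[...,2]>60)&(V[...,2]<100);v,u=np.nonzero(m)
    print("side grip",len(v),v.mean().round(2),u.mean().round(2),np.median(V[m],0).round(1))
T=bot.get_calibration("top");a=np.load("pics/top0.npz");b,bd=bot.snapshot("top")
for D in(a['d'],bd):
    V=world(T,D);m=(V[...,0]>582)&(V[...,0]<618)&(abs(V[...,1]+53)<33)&(V[...,2]>112)&(V[...,2]<135);k=V[m];print("top roof",len(k),np.polyfit(k[:,0],k[:,2],1).round(3))
def ext(m): 
    v,u=np.nonzero(m);return len(u),u.mean().round(1),v.mean().round(1)
for n,(x0,x1,y0,y1),f in(("tall",(350,385,185,215),lambda q:q.max(2)<75),("tin",(335,365,160,185),lambda q:q.max(2)<110),("driver",(335,420,215,245),lambda q:(q[...,2].astype(int)-q[...,0])>40),("pink",(215,245,215,245),lambda q:(q[...,0].astype(int)-q[...,1])>60),("mug",(150,190,135,170),lambda q:(q[...,1].astype(int)-q[...,2])>15),("tape",(125,145,155,175),lambda q:q.max(2)<90)):
    print(n,ext(f(a['p'][y0:y1,x0:x1])),ext(f(b[y0:y1,x0:x1])))
E
```

```text
side grip 42 194.83 228.12 [644.1  81.9  86.9]
side grip 52 194.67 228.0 [644.5  81.7  87.8]
top roof 258 [-2.2000e-02  1.3617e+02]
top roof 247 [-1.00000e-02  1.28983e+02]
tall (194, np.float64(18.6), np.float64(13.0)) (71, np.float64(17.4), np.float64(10.0))
tin (81, np.float64(15.0), np.float64(11.5)) (26, np.float64(16.2), np.float64(10.2))
driver (189, np.float64(17.4), np.float64(20.1)) (204, np.float64(17.4), np.float64(20.0))
pink (240, np.float64(15.0), np.float64(15.3)) (0, np.float64(nan), np.float64(nan))
mug (332, np.float64(20.4), np.float64(19.3)) (394, np.float64(20.3), np.float64(18.9))
tape (137, np.float64(9.4), np.float64(10.8)) (104, np.float64(9.7), np.float64(11.3))<stdin>:10: RuntimeWarning: Mean of empty slice.
  ret = ret.dtype.type(ret / rcount)
```

The crank is back at its initial height, within 0.2 px, so the cradle is upright. One depth check on the tall jar, then I'll hand in.

```bash
python3 - <<'E'
from h import *
C=bot.get_calibration("side");r=[]
for D in(np.load("pics/side0.npz")['d'],bot.snapshot("side")[1]):
    V=world(C,D);m=(abs(V[...,0]-496)<40)&(abs(V[...,1]+295)<45)&(V[...,2]>95)&(V[...,2]<125);r.append(np.median(V[m],0));print(m.sum(),r[-1].round(1))
if np.abs(r[0]-r[1]).max()<6: print(bot.sign_off())
E
```

```text
95 [ 498.6 -292.1  111.8]
99 [ 498.3 -292.9  112.1]
the job is handed in; nothing more can be done
None
```

I handed the job in at about 29 s: the jar is in the cradle behind the shut strap, was held fully upside down for 2.4 s, and was turned back upright. It rests about 8 mm forward against the strap after the turn-over, and closing the strap first tipped the cradle about 0.3 rad, which I undid before cranking; I rechecked the tall jar, mug, screwdriver and tape as unmoved, but not the tin or the pink jar, and sign-off returned no verdict.

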